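Clip the wireless probe on the bath and hold its link button

TASK

Take the yellow wireless temperature probe off the edge of the blue tray and clip it onto the front wall of the empty steel bath (the long wall nearest the robot): squeeze its handles to open the jaws, push it well down over the rim with the stem inside the bath, and let it go so that it grips by itself. Then pull the black stylus with the orange band out of the pen stand, reach its tip through the orange-ringed hole of the receiver and hold the recessed link button fully down; finish like that, with the stylus still in the gripper and the button still held down. Leave the other things on the bench where they are.

Things in the scene. Friction and masses are not known exactly. Their poses are not given: they have to be found in the camera images.
- probe_clip: Wireless temperature probe: yellow spring clamp like a big clothes peg, 75 g, 24 mm wide along y. Origin on the hinge axis (along y), z up to the handles, x to the far half, which carries a white pod (reaching 27 mm from the hinge line) and a thin stem. It starts clipped right down on the tray's near wall, x across that wall, stem inside. The pose is that of the far half.
- clip_grip (a point): Middle between the probe's two handles, 28 mm above the hinge. The handles end 47 mm above the hinge and flare: 38 mm over their tops while it grips a wall. Squeezed together across x (about 7 N a finger) they stop with flat, upright outer faces 26 mm apart, the jaws then gaping 13 mm; each half has then leaned 0.15 rad.
- clip_jaw (a joint): Opening of the clamp, rad: 0 gripping a 5 mm wall, 0.30 fully squeezed, -0.18 shut on nothing. Sprung shut, about 6 N at the pads. The jaws reach 36 mm below the hinge, rubber pads from 22 to 34 mm below it; the 10 mm thick hinge pin is the stop on the rim (hinge 5 mm above the rim when right down).
- probe_stem_tip (a point): Lower tip of the probe's steel stem (5 mm thick), 17.5 mm to the +x side of the hinge and 72 mm below it.
- tray: Blue open tote tray, 120 (x) x 170 (y) x 85 mm high, walls 5 mm, fixed. Origin at the centre of its underside; the probe sits on its near (-x) wall, whose middle line is 57.5 mm from the origin. It and the receiver may stand in either of two places.
- bath: Empty open stainless bath tank, 200 (x) x 260 (y) x 120 mm high, walls 5 mm, fixed. Origin at the centre of its underside, front towards -x. A white circulator head is clamped on its far wall (100 x 120 mm in plan, from 25 mm beyond the centre, rising to 255 mm).
- bath_rim (a point): Middle of the top edge of the bath's front (-x) long wall: x across the wall into the bath, y along the wall (the wall runs 130 mm either way, 5 mm thick), z up. Height 120 mm.
- stylus: Black pen-shaped stylus, 140 mm long, 30 g, round barrel 12 mm thick from 34 mm above the tip to the top, steel tip pin 5 mm thick and 34 mm long; orange band near the top. Origin at the end of the tip, z along it to the top. Starts standing tip down in either hole of the pen stand, tip 4 mm above the bench, 76 mm of it above the stand; pull it straight up.
- pen_stand: Wooden block 44 (x) x 130 (y) x 68 mm high, fixed, origin at the centre of its underside, two upright holes at y = -45 and +45 mm, 64 mm deep (13 mm wide, the lowest 20 mm only 7 mm wide).
- receiver: Off-white desk console, deck 140 (x) x 170 (y) x 40 mm high, fixed, origin at the centre of its underside; grey keys, a tilted display along the back (+x) rising to 95 mm from 25 mm beyond the centre, and a thin aerial 140 mm high at its back -y corner.
- link_hole (a point): Middle of the mouth of the orange-ringed hole in the receiver's deck, 14 mm wide, 40 mm above the bench, at x = -35, y = +45 mm of the receiver. Inside, 14 mm down, is the red link button, 12 mm wide, pressed straight down.
- link_button (a joint): Travel of the recessed link button in m: 0 up, 0.004 fully down. Sprung: moves from 1.5 N on, fully down at 5 N, comes back up when let go.
- marker: Blue marker pen, 125 mm long, 12 mm thick, standing in the pen stand's other hole. Origin at its tip. Bystander.
- card_box: Small open kraft-card box of cards, 62 x 95 x 38 mm with an arched flap up to 85 mm. Origin under its centre. Bystander.
- card_stack: Stack of kraft cards, 54 x 88 x 12 mm. Origin under its centre. Bystander.
- amber_bottle: Amber reagent bottle, 60 mm wide, 140 mm high. Origin under its centre. Bystander.
- beaker: Glass beaker, 76 mm wide, 95 mm high. Origin under its centre. Bystander.
- petri_dish: Clear petri dish, 90 mm wide, 15 mm high. Origin under its centre. Bystander.
- sample_jar: White sample jar, 36 mm wide, 60 mm high, standing in the tray. Origin under its centre. Bystander.
Things that resemble listed ones, but are neither listed nor needed, are in the scene too. What is shaped like the probe_clip but purple is not meant.

How it is judged:
By the outcome, as a careful person would: the job done as asked, in the order asked, and still so for the second after the job is handed in, while the arm keeps its last pose, push and grip.
It also fails if it takes over 56 s, if anything falls off the work surface, if the arm or the gripper's body presses on something with over 40 N, if the wrist force passes 120 N, or if a joint passes its speed limit or range.

ROBOT

A 7-joint arm with a two-finger parallel gripper is mounted at the origin on the work surface. World frame = base frame: x ahead of the robot, y to its left, z up, the work surface at z = 0. Lengths are in m, angles in rad, forces in N, time in s.
With the tool pointing down it reaches from about 0.425 to 0.8 m from the base axis. Payload 8.3 kg.
Tool frame: the origin (TCP) lies midway between the tips of the shut fingers; the grasp point (between the pads) lies env.grasp_offset behind it (env.grasp_offset is the distance from the TCP to the grasp point, in m); x points along the fingers, y is the direction in which the jaws open and shut, and the axes are right-handed (so a half turn about x gives the same grasp; the last joint's range is limited). The gripper opens to 85 mm and grips with 20 to 120 N. Pads are 22 mm wide; open, the fingers measure 114 mm over their backs; the gripper's body (76 mm by 85 mm) begins 54 mm behind the grasp point. The pads swing forward as they close: fully open they stand 13 mm farther back than shut.
Start: joints at [-1.192, 0.383, 0.016, 1.37, -0.006, 1.388, -0.046], TCP at [0.267, 0.565, 0.231] pointing down, gripper open.
Joint ranges: [-2.95, 2.95], [-0.25, 2.06], [-1.52, 1.56], [0.18, 2.33], [-1.44, 4.58], [0.02, 2.06], [-3.01, 3.01]. Speed limits (rad/s): [2.39, 2.39, 3.01, 3.01, 3.14, 3.14, 3.14].

INTERFACE

Orientations are given as a 3x3 rotation matrix whose columns are the frame's x, y, z axes.
In Python, from cell import monitor, capture, camera_model, env gives the robot as it stands.
- The arm moves only by the tool move_arm, never from a script. Its argument "steps" is a list of rows, each a list of 3 entries, a list of its own where there are three numbers: the finger opening in cm, from 0 to 8.54, then the shift along the world's x, y, z in cm, then the turn about the world's z in degrees. In form: [[hand, [dx, dy, dz], roll], ...]. A call has 1 to 5 rows; each row is the pose to reach, as a shift and turn from the pose commanded when the call began; what a row does not reach only later rows make up. A row lasts 1/10 s, in which the tool goes at most 50 mm and 8.59 degrees, less where a joint would pass 70% of its speed; a pose out of reach is approached as far as the arm can. A call with a gripper value outside its range is refused whole. The fingers move at their own pace and stop on an object; "squeeze" is the grip in N (left out, the last holds). Time passes only in rows, so rows that repeat a pose let the fingers close. It gives the time, the measured TCP pose, the force and the opening at its end, in the units of the state.
- monitor.state(): the state, without advancing time (a new reading comes with each control period).
- capture(name): name is "scene" or "top" or "wrist"; returns (picture, depth): 384x512x3 uint8, red, green, blue; 384x512 float32, m along the optical axis (not along the pixel's ray), 0 where there is no reading.
- camera_model(name): a dict with "vfov" (degrees; the focal length in pixels is half the picture's height over the tangent of half this angle, whatever the lens; pixels are square), "cx", "cy" (the principal point, pixels), "eye" and "orientation" of the camera in the world. Camera axes: x right, y down, z forward; pixel columns grow to the right and rows downward; lengths in m; the calibration is good to about 2 mm. A picture is of the moment at which its call begins: read the wrist's pose just before it. camera_model takes no time and is no camera call; for the wrist camera it gives the pose at the moment of the call.
- env.job_done(): hands the job in, once; it reports no verdict.
The state is a dict: "time": time; "joint_pos": joint angles; "joint_velocities": joint speeds; "joint_efforts": joint torques, N m; "ee_pos": TCP position; "eef_rot": TCP orientation; "wrist_force": force on the tool from outside, world axes, zero at the start; "moment": the same for the moment, N m; "opening": opening from 0.0 (shut) to 1.0 (fully open).
Only numpy, scipy, OpenCV 4.12 (cv2) and the standard library are available. Lean on these libraries where they do the work, as an engineer would, in place of code of your own. Each camera call takes 0.05 s, during which the arm holds its last target.

## Working session

There is one attempt and no reset: what is moved stays moved. The work goes in short steps, Python scripts to look and compute and a tool call to move; the robot and the scene stay as the last step left them, time stands still between calls to the robot, and variables do not carry over. Pictures are saved under pics/ and viewed, and the job is handed in when it is done.

Besides the shell and the picture viewer there is one more tool, called as name([rows], argument=value, ...), one row to a line, values as JSON. move_arm: Moves the arm, as the interface text tells. Its arguments: {"type":"object","properties":{"steps":{"type":"array"},"squeeze":{"type":"number"}},"required":["steps"]}

```bash
ls -la; mkdir -p pics; cat > h.py <<'E'
import numpy as np, cv2
from cell import monitor, capture, camera_model, env
def shot(name,tag):
    m=camera_model(name); p,d=capture(name)
    np.savez(f'{tag}.npz',p=p,d=d,**{k:np.array(v) for k,v in m.items()})
    return p,d,m
def load(tag):
    z=np.load(f'{tag}.npz'); return z['p'],z['d'],{k:z[k] for k in z.files if k not in 'pd'}
def cloud(d,m):
    H,W=d.shape; f=H/2/np.tan(np.radians(float(m['vfov']))/2)
    v,u=np.mgrid[:H,:W]
    c=np.stack([(u-float(m['cx']))/f*d,(v-float(m['cy']))/f*d,d],-1)
    return c@np.array(m['orientation']).T+np.array(m['eye'])
def save(p,fn,s=1.5):
    cv2.imwrite(f'pics/{fn}.png',cv2.resize(p[:,:,::-1],None,fx=s,fy=s,interpolation=cv2.INTER_CUBIC))
E
python3 - <<'E'
from h import *
s=monitor.state(); print(s); print(env.grasp_offset)
for n in ['scene','top','wrist']:
    p,d,m=shot(n,n+'0'); save(p,n+'0'); print(n,m)
E
```

```text
total 12
drwxr-xr-x  3 agent agent 4096 Dec  6 20:51 .
drwxr-xr-x 23 root  root  4096 Dec  6 20:51 ..
drwxr-xr-x  2 agent agent 4096 Dec  6 20:51 pics
{'time': 0.0, 'joint_pos': array([-1.19189635,  0.38426656,  0.0163636 ,  1.37113442, -0.00628362,
        1.38821358, -0.04649655]), 'joint_velocities': array([-1.01497143e-03, -8.61775044e-04, -1.41437208e-04,  9.11411916e-05,
        8.95722332e-04,  4.06006491e-04,  1.25233205e-04]), 'joint_efforts': array([ 1.06081225e-03, -6.27599859e+01,  8.44677296e-01, -3.71828878e+01,
        1.65411585e-02,  1.46782037e-02,  4.85910380e-05]), 'ee_pos': array([0.26698331, 0.56455389, 0.23027003]), 'eef_rot': array([[-7.98669491e-04,  4.27494262e-01,  9.04017709e-01],
       [-1.80338698e-03,  9.04015912e-01, -4.27495005e-01],
       [-9.99998055e-01, -1.97172098e-03,  4.89276561e-05]]), 'wrist_force': array([ 0.6550117 ,  0.46855501, -0.54021678]), 'moment': array([0.01775101, 0.03669574, 0.03818386]), 'opening': 0.9973279537642015}
0.0187
scene {'vfov': 47.282511935476755, 'cx': 248.05389443675264, 'cy': 191.8127987939972, 'eye': array([1.04803459, 0.54962293, 1.17048774]), 'orientation': array([[-0.62186576,  0.67319118, -0.40012075],
       [ 0.78302394,  0.52634052, -0.33141992],
       [-0.0125092 , -0.51940283, -0.85443796]])}
top {'vfov': 48.368367808623354, 'cx': 254.09406936136062, 'cy': 196.92872593998058, 'eye': array([0.37386415, 0.11127166, 1.58072628]), 'orientation': array([[ 0.02042695, -0.99344158,  0.11250138],
       [-0.99965763, -0.01845422,  0.01854883],
       [-0.01635105, -0.11284176, -0.99347842]])}
wrist {'vfov': 69.9707074984969, 'cx': 254.03877623231628, 'cy': 193.78397699016514, 'eye': array([0.19161804, 0.60057171, 0.37281373]), 'orientation': array([[ 0.42702968,  0.85589278,  0.2917074 ],
       [ 0.90423628, -0.40364605, -0.13937937],
       [-0.00154726,  0.32329154, -0.94629815]])}
```

View pics/scene0.png

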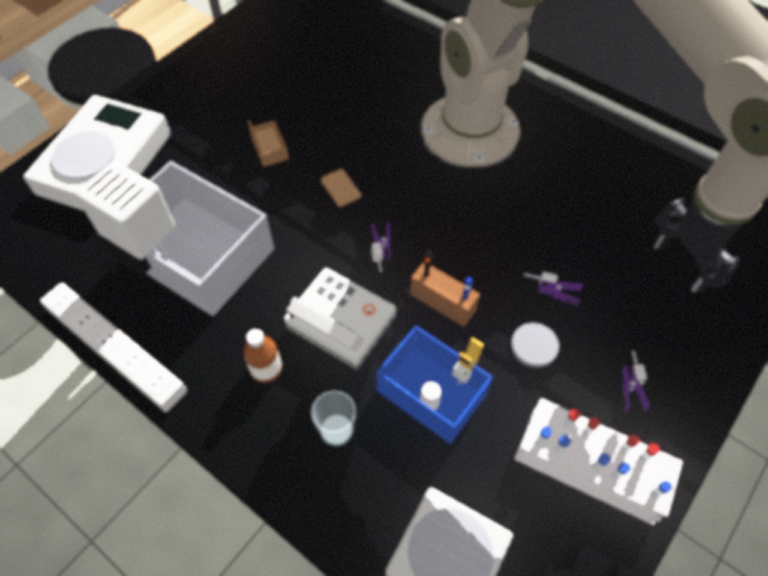

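View pics/top0.png

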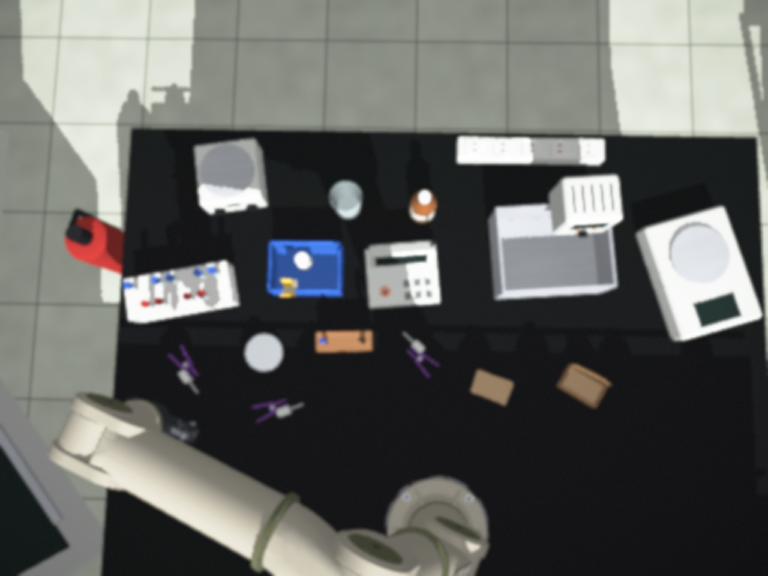

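View pics/wrist0.png

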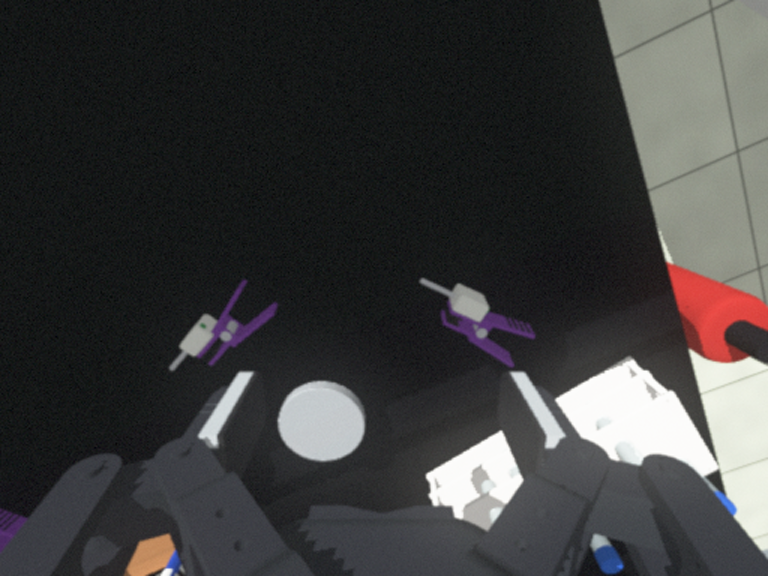

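The scene and top views show the tray with the yellow clip at top (287,287), the receiver at (402,275), the bath at (553,250) and the pen stand at (343,341). The stylus is in its right hole. I'll measure these next.

```bash
python3 - <<'E'
from h import *
for t in ['top0','scene0']:
    p,d,m=load(t); c=cloud(d,m); hsv=cv2.cvtColor(p,cv2.COLOR_RGB2HSV)
    h,s,v=[hsv[...,i].astype(int) for i in range(3)]
    ok=(d>0)
    def rep(n,mask):
        q=c[mask&ok]
        print(t,n,len(q),end=' ')
        if len(q): print(np.round(np.percentile(q,[2,50,98],axis=0),3).tolist())
    box=(c[...,0]>.3)&(c[...,0]<.9)
    rep('yellow',(h>18)&(h<32)&(s>130)&(v>120)&box)
    rep('blue',(h>105)&(h<125)&(s>150)&box&(c[...,2]>.07)&(c[...,2]<.095))
    rep('orange stand',(h>5)&(h<16)&(s>100)&(v>120)&(c[...,2]>.055)&(c[...,2]<.08)&box)
    bench=(c[...,2]<.02)&(c[...,0]>.4)&(c[...,0]<.6)&(abs(c[...,1])<.3); print('bench z',np.median(c[bench&ok][:,2]))
    # bath rim
    rim=(c[...,2]>.11)&(c[...,2]<.13)&(c[...,1]<-.1)&(c[...,0]>.4)&(c[...,0]<.8)&(c[...,1]>-.5)
    rep('rim',rim)
    dk=(c[...,2]>.034)&(c[...,2]<.046)&(c[...,1]<.15)&(c[...,1]>-.1)&(c[...,0]>.4)&(c[...,0]<.75)&(v>120)&(s<60)
    rep('deck',dk)
    rep('ring',(h<14)&(s>110)&(v>100)&(c[...,2]>.025)&(c[...,2]<.05)&box&(c[...,1]<.2))
E
```

```text
top0 yellow 43 [[0.536, 0.346, -0.006], [0.549, 0.36, 0.098], [0.569, 0.388, 0.138]]
top0 blue 276 [[0.553, 0.238, 0.071], [0.633, 0.328, 0.083], [0.672, 0.407, 0.09]]
top0 orange stand 419 [[0.369, -0.361, 0.06], [0.437, 0.219, 0.068], [0.459, 0.288, 0.076]]
bench z 0.0005091972617858875
top0 rim 414 [[0.555, -0.395, 0.111], [0.626, -0.219, 0.12], [0.76, -0.126, 0.127]]
top0 deck 954 [[0.53, 0.006, 0.035], [0.582, 0.072, 0.04], [0.654, 0.147, 0.045]]
top0 ring 5 [[0.417, 0.13, 0.026], [0.425, 0.16, 0.029], [0.56, 0.196, 0.03]]
scene0 yellow 156 [[0.465, 0.328, -0.001], [0.542, 0.361, 0.114], [0.574, 0.373, 0.137]]
scene0 blue 569 [[0.553, 0.244, 0.07], [0.624, 0.315, 0.082], [0.672, 0.413, 0.088]]
scene0 orange stand 571 [[0.413, 0.07, 0.058], [0.442, 0.23, 0.067], [0.461, 0.295, 0.073]]
bench z 0.0001906275753362774
scene0 rim 706 [[0.556, -0.388, 0.111], [0.64, -0.216, 0.119], [0.798, -0.12, 0.129]]
scene0 deck 1387 [[0.531, 0.011, 0.035], [0.587, 0.078, 0.04], [0.672, 0.147, 0.045]]
scene0 ring 102 [[0.307, -0.389, 0.025], [0.382, -0.297, 0.031], [0.462, 0.198, 0.048]]
```

move_arm([
  [8.5,[3.6,-2.6,0.5],-8],
  [8.5,[7.2,-5.2,1],-16],
  [8.5,[10.8,-7.8,1.5],-24],
  [8.5,[14.4,-10.4,2],-32],
  [8.5,[18,-13,2],-40],
])

```text
time: 0.65
ee_pos: [0.4486, 0.4339, 0.252]
eef_rot: [[0.001, 0.911, 0.413], [0.001, 0.413, -0.911], [-1.0, 0.001, -0.0]]
wrist_force: [-0.2, 0.3, -0.0]
opening: 0.996
```

move_arm([
  [8.5,[3.6,-2.5,0],-8],
  [8.5,[7.2,-5,0],-16],
  [8.5,[10.6,-7.5,0],-24.7],
  [8.5,[10.6,-7.5,0],-24.7],
  [8.5,[10.6,-7.5,0],-24.7],
])

```text
time: 1.15
ee_pos: [0.5541, 0.3585, 0.2506]
eef_rot: [[-0.001, 1.0, -0.003], [-0.001, -0.003, -1.0], [-1.0, -0.001, 0.001]]
wrist_force: [-0.7, 0.1, 0.7]
opening: 0.995
```

```bash
python3 - <<'E'
from h import *
s=monitor.state(); print(s['time'],s['ee_pos'],s['eef_rot'],s['wrist_force'])
p,d,m=shot('wrist','w1'); save(p,'w1')
E
```

```text
1.15 [0.55414757 0.3584882  0.25063749] [[-5.17388454e-04  9.99995773e-01 -2.86114579e-03]
 [-1.00338915e-03 -2.86166388e-03 -9.99995402e-01]
 [-9.99999363e-01 -5.14515232e-04  1.00486550e-03]] [-0.68986023  0.08793014  0.67042428]
```

View pics/w1.png

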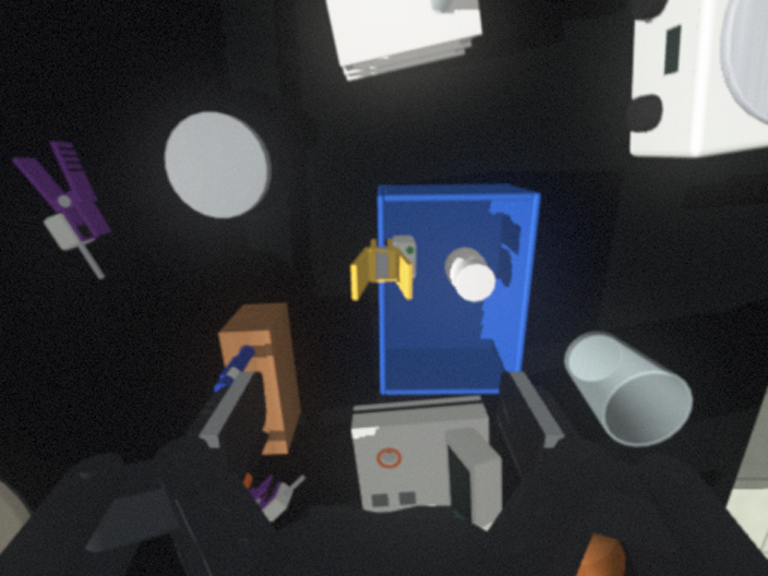

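The wrist view shows the yellow clip on the near tray wall at (382,268), the orange hole at (389,458), and the pen stand at lower left.

```bash
cat >> h.py <<'E'
def seg(t):
    p,d,m=load(t); c=cloud(d,m); hsv=cv2.cvtColor(p,cv2.COLOR_RGB2HSV)
    h,s,v=[hsv[...,i].astype(int) for i in range(3)]
    return p,d,m,c,h,s,v
def pix(m,P):
    f=192/np.tan(np.radians(float(m['vfov']))/2)
    q=(np.asarray(P)-np.array(m['eye']))@np.array(m['orientation'])
    return q[...,0]/q[...,2]*f+float(m['cx']),q[...,1]/q[...,2]*f+float(m['cy'])
def onplane(m,u,v,z):
    f=192/np.tan(np.radians(float(m['vfov']))/2)
    r=np.array(m['orientation'])@np.array([(u-float(m['cx']))/f,(v-float(m['cy']))/f,1]); e=np.array(m['eye'])
    return e+r*(z-e[2])/r[2]
E
python3 - <<'E'
from h import *
p,d,m,c,h,s,v=seg('w1')
ok=d>0
def rep(n,mask):
    q=c[mask&ok]; print(n,len(q),end=' ')
    if len(q): print(np.round(np.percentile(q,[1,50,99],axis=0),4).tolist())
    return q
Y=(h>18)&(h<32)&(s>120)&(v>90)&ok
q=rep('yellow',Y)
for z0,z1 in [(.132,.14),(.125,.132),(.118,.125),(.11,.118),(.1,.11),(.09,.1)]:
    rep(f'y{z0}',Y&(c[...,2]>z0)&(c[...,2]<z1))
top=Y&(c[...,2]>.128)
for side in (-1,1):
    rep('handle%d'%side, top&((c[...,0]-.552)*side>0))
B=(h>105)&(h<125)&(s>120)
near=B&(c[...,2]>.08)&(c[...,2]<.09)&(c[...,0]<.57)
q=rep('near wall',near); print(np.polyfit(q[:,1],q[:,0],1))
q=rep('all rim',B&(c[...,2]>.08)&(c[...,2]<.09))
q=rep('far',B&(c[...,2]>.08)&(c[...,2]<.09)&(c[...,0]>.655)); print(np.polyfit(q[:,1],q[:,0],1))
# ring
R=((h<12)|(h>174))&(s>90)&(c[...,2]>.02)&(c[...,2]<.05)&(c[...,0]>.5)
rep('ring',R); ys,xs=np.where(R&ok); 
if len(xs)>5:
  e=cv2.fitEllipse(np.stack([xs,ys],1).astype(np.float32)); print(e, onplane(m,*e[0],.04))
q=rep('deck',(s<60)&(v>80)&(c[...,2]>.036)&(c[...,2]<.044)&(c[...,0]>.5)&(c[...,0]<.7)&(c[...,1]<.2))
q=rep('stand',(h>5)&(h<16)&(s>90)&(c[...,2]>.063)&(c[...,2]<.073)&(c[...,0]<.5))
# pod
rep('pod',(s<60)&(v>100)&(c[...,2]>.06)&(c[...,2]<.12)&(c[...,0]>.555)&(c[...,0]<.59)&(abs(c[...,1]-.36)<.03))
rep('green',(h>60)&(h<95)&(s>80)&(c[...,0]>.55)&(c[...,0]<.59))
E
```

```text
yellow 856 [[0.5226, 0.3022, -0.0012], [0.5483, 0.3613, 0.1077], [0.5737, 0.3723, 0.137]]
y0.132 196 [[0.5352, 0.3487, 0.1323], [0.5392, 0.3614, 0.1358], [0.5737, 0.372, 0.1374]]
y0.125 70 [[0.5357, 0.3499, 0.1252], [0.5406, 0.3621, 0.129], [0.5722, 0.3722, 0.1319]]
y0.118 82 [[0.5384, 0.3491, 0.1182], [0.5684, 0.3631, 0.1209], [0.5705, 0.3722, 0.1249]]
y0.11 55 [[0.5399, 0.3501, 0.1101], [0.5424, 0.3636, 0.1139], [0.5691, 0.3721, 0.1173]]
y0.1 93 [[0.5401, 0.3492, 0.1009], [0.5442, 0.3629, 0.1048], [0.5678, 0.3722, 0.1098]]
y0.09 251 [[0.5439, 0.3484, 0.0912], [0.5595, 0.3616, 0.0959], [0.5656, 0.3727, 0.0981]]
handle-1 133 [[0.5352, 0.3486, 0.1285], [0.538, 0.3618, 0.1356], [0.54, 0.3719, 0.1375]]
handle1 110 [[0.5699, 0.3493, 0.1282], [0.5716, 0.3612, 0.1355], [0.5737, 0.3722, 0.137]]
near wall 568 [[0.4368, 0.243, 0.0808], [0.5562, 0.3174, 0.0844], [0.5693, 0.4106, 0.0875]]
[0.08491566 0.52309275]
all rim 1913 [[0.4404, 0.2423, 0.0802], [0.6186, 0.3412, 0.0843], [0.6722, 0.4114, 0.0864]]
far 647 [[0.6562, 0.2662, 0.0802], [0.6688, 0.352, 0.0842], [0.6725, 0.4114, 0.0861]]
[-0.02616077  0.67776013]
ring 87 [[0.5486, 0.1233, 0.0253], [0.5612, 0.1361, 0.0403], [0.5725, 0.148, 0.0418]]
((258.9386901855469, 305.0759582519531), (11.504980087280273, 14.550135612487793), 90.67511749267578) [0.56110177 0.13530718 0.04      ]
deck 3525 [[0.5274, 0.0658, 0.037], [0.5826, 0.1303, 0.0396], [0.66, 0.1827, 0.0429]]
stand 1412 [[0.415, 0.1659, 0.0634], [0.4499, 0.2577, 0.0676], [0.4623, 0.2947, 0.0692]]
pod 226 [[0.555, 0.3494, 0.0632], [0.5707, 0.3704, 0.083], [0.5798, 0.3753, 0.1067]]
green 12 [[0.5624, 0.3676, -0.0011], [0.5747, 0.3698, 0.0835], [0.5769, 0.4442, 0.0857]]
```

```bash
python3 - <<'E'
from h import *
p,d,m,c,h,s,v=seg('w1')
ok=d>0
M=ok&(c[...,2]>.06)&(c[...,2]<.125)&(c[...,0]>.552)&(c[...,0]<.60)&(abs(c[...,1]-.36)<.03)&(s<90)&(v>60)
q=c[M]
for x0 in np.arange(.552,.6,.004):
    k=q[(q[:,0]>=x0)&(q[:,0]<x0+.004)]
    if len(k): print(round(x0,3),len(k),np.round(np.percentile(k[:,2],[5,50,95]),3),np.round(np.percentile(k[:,1],[5,95]),3))
Y=(h>18)&(h<32)&(s>120)&(v>90)&ok&(c[...,2]>.128)
for sd in(-1,1):
    k=c[Y&((c[...,0]-.5545)*sd>0)]; print(np.polyfit(k[:,1],k[:,0],1))
B=(h>105)&(h<125)&(s>120)&ok&(abs(c[...,2]-.085)<.003)&(c[...,0]>.545)&(c[...,0]<.566)&((c[...,1]>.385)|(c[...,1]<.34))
k=c[B];print(len(k),np.polyfit(k[:,1],k[:,0],1),np.percentile(k[:,0],[2,98]))
save(p[110:230,200:320],'w1crop',5)
E
```

```text
0.552 60 [0.088 0.095 0.096] [0.351 0.373]
0.556 62 [0.084 0.094 0.096] [0.347 0.373]
0.56 11 [0.062 0.074 0.096] [0.348 0.372]
0.564 28 [0.064 0.081 0.088] [0.372 0.375]
0.568 38 [0.064 0.083 0.115] [0.369 0.375]
0.572 48 [0.064 0.083 0.084] [0.364 0.375]
0.576 62 [0.07  0.083 0.084] [0.35  0.375]
0.58 20 [0.08  0.082 0.083] [0.351 0.372]
[-0.00480715  0.53950535]
[-0.00241236  0.57256354]
443 [-2.0524325e-04  5.5625729e-01] [0.55283101 0.56417775]
```

View pics/w1crop.png

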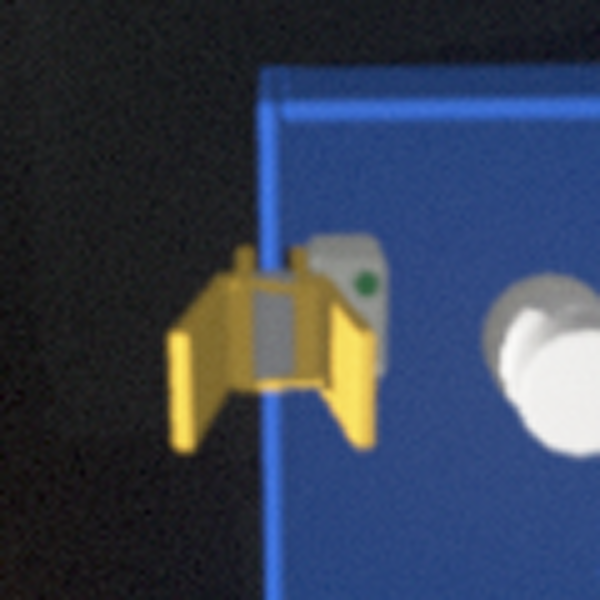

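move_arm([
  [8.5,[0.06,0.25,-4],0],
  [8.5,[0.06,0.25,-8],0],
  [8.5,[0.06,0.25,-12],0],
  [8.5,[0.06,0.25,-14.8],0],
  [8.5,[0.06,0.25,-15],0],
])

```text
time: 1.7
ee_pos: [0.5497, 0.3628, 0.0965]
eef_rot: [[-0.007, 1.0, 0.003], [-0.004, 0.003, -1.0], [-1.0, -0.007, 0.004]]
wrist_force: [-0.8, 0.3, -0.9]
opening: 0.998
```

move_arm([
  [5,[0,0,0],0],
  [4,[0,0,0],0],
  [0,[0,0,0],0],
  [0,[0,0,0],0],
  [0,[0,0,0],0],
], squeeze=30)

```text
time: 2.2
ee_pos: [0.5547, 0.364, 0.1044]
eef_rot: [[0.003, 1.0, 0.0], [0.004, 0.0, -1.0], [-1.0, 0.003, -0.004]]
wrist_force: [-1.2, 0.9, 9.9]
opening: 0.297
```

move_arm([
  [0,[0,0,0],0],
  [0,[0,0,0],0],
  [0,[0,0,0],0],
  [0,[0,0,0],0],
  [0,[0,0,0],0],
])

```text
time: 2.7
ee_pos: [0.5547, 0.364, 0.1044]
eef_rot: [[0.003, 1.0, 0.0], [0.004, 0.0, -1.0], [-1.0, 0.003, -0.004]]
wrist_force: [-1.9, -0.6, 8.2]
opening: 0.296
```

```bash
python3 - <<'E'
from h import *
s=monitor.state(); print(s['time'],s['ee_pos'],s['opening'],s['wrist_force'])
p,d,m=shot('wrist','w2'); save(p,'w2')
E
```

```text
2.7 [0.55471331 0.36397206 0.10441565] 0.2960721677189303 [-1.94844628 -0.59652071  8.23595274]
```

View pics/w2.png

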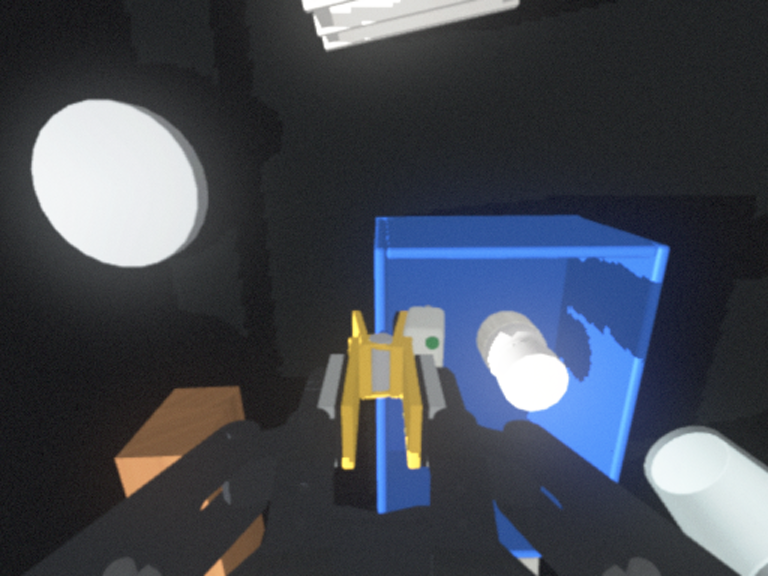

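move_arm([
  [0,[0,0,1],0],
  [0,[0,0,2.5],0],
  [0,[0,0,5],0],
  [0,[0,0,8],0],
  [0,[0,0,11],0],
])

```text
time: 3.25
ee_pos: [0.5539, 0.3622, 0.2136]
eef_rot: [[0.001, 1.0, -0.001], [0.0, -0.001, -1.0], [-1.0, 0.001, -0.0]]
wrist_force: [0.0, 0.5, -0.9]
opening: 0.295
```

move_arm([
  [0,[0,0,2],0],
  [0,[0,0,3.5],0],
  [0,[0,0,4],0],
  [0,[0,0,4],0],
  [0,[0,0,4],0],
])

```text
time: 3.75
ee_pos: [0.5535, 0.3623, 0.2506]
eef_rot: [[-0.001, 1.0, -0.0], [-0.001, -0.0, -1.0], [-1.0, -0.001, 0.001]]
wrist_force: [-0.5, -0.2, -1.3]
opening: 0.296
```

```bash
python3 - <<'E'
from h import *
s=monitor.state(); print(s['time'],s['ee_pos'],s['opening'],s['wrist_force'])
p,d,m=shot('wrist','w3'); save(p,'w3')
p,d,m=shot('scene','s3'); save(p,'s3')
E
```

```text
3.75 [0.5535126  0.36225834 0.25057668] 0.29617149350401956 [-0.53752843 -0.18999683 -1.25533531]
```

View pics/w3.png

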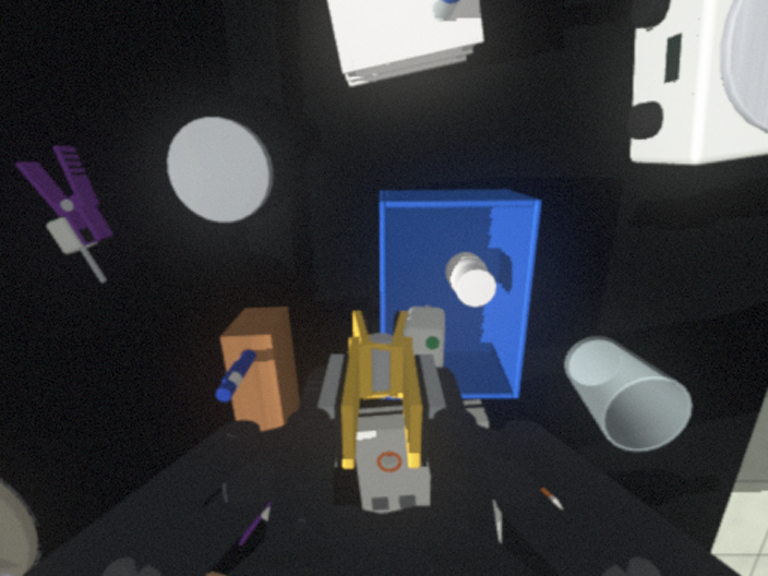

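View pics/s3.png

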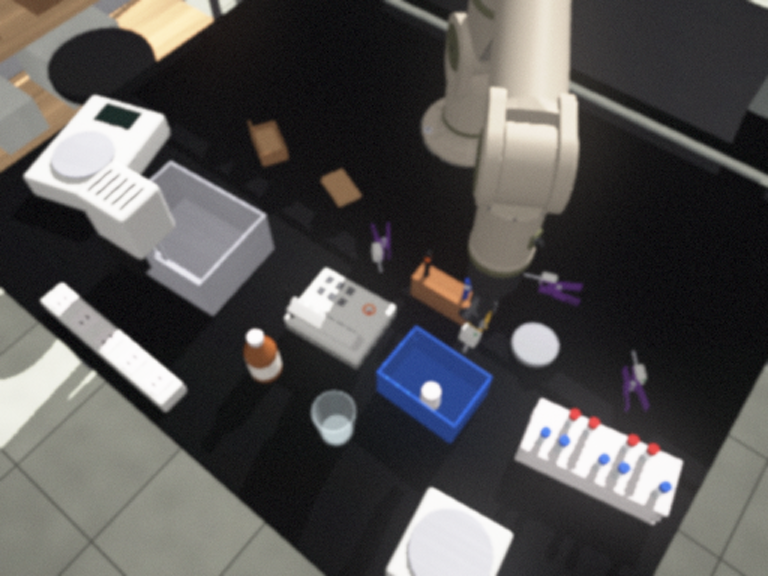

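move_arm([
  [0,[0,-3,1],0],
  [0,[0,-7,2],0],
  [0,[0,-11.5,2],0],
  [0,[0,-16,2],0],
  [0,[0,-20.5,2],0],
])

```text
time: 4.35
ee_pos: [0.5532, 0.1556, 0.2706]
eef_rot: [[-0.001, 1.0, -0.0], [-0.0, -0.0, -1.0], [-1.0, -0.001, 0.0]]
wrist_force: [0.6, -1.0, -0.5]
opening: 0.295
```

move_arm([
  [0,[0,-4.5,0],0],
  [0,[0,-9,0],0],
  [0,[0,-13.5,0],0],
  [0,[0,-18,0],0],
  [0,[0,-22.5,0],0],
])

```text
time: 4.85
ee_pos: [0.5531, -0.0692, 0.2707]
eef_rot: [[-0.001, 1.0, -0.0], [0.0, -0.0, -1.0], [-1.0, -0.001, -0.0]]
wrist_force: [0.2, 0.2, -0.8]
opening: 0.293
```

move_arm([
  [0,[0,-4.5,0],0],
  [0,[0,-8.5,0],0],
  [0,[0,-11,0],0],
  [0,[0,-11,0],0],
  [0,[0,-11,0],0],
])

```text
time: 5.35
ee_pos: [0.5534, -0.1777, 0.2706]
eef_rot: [[-0.001, 1.0, -0.002], [0.0, -0.002, -1.0], [-1.0, -0.001, -0.0]]
wrist_force: [-0.5, 1.0, -0.6]
opening: 0.302
```

```bash
python3 - <<'E'
from h import *
s=monitor.state(); print(s['time'],s['ee_pos'],s['opening'],s['wrist_force'],s['eef_rot'])
p,d,m=shot('wrist','w4'); save(p,'w4')
E
```

```text
5.35 [ 0.5534234  -0.17771853  0.27056137] 0.3015736330678413 [-0.4685738   0.99445118 -0.56984959] [[-1.28427595e-03  9.99997973e-01 -1.55087559e-03]
 [ 3.91198255e-04 -1.55037434e-03 -9.99998722e-01]
 [-9.99999099e-01 -1.28488101e-03 -3.89206353e-04]]
```

View pics/w4.png

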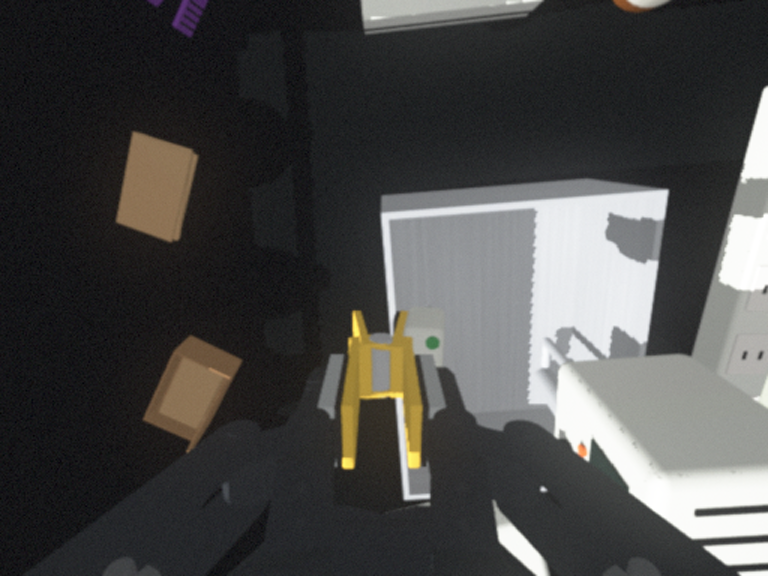

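```bash
python3 - <<'E'
from h import *
p,d,m,c,h,s,v=seg('w4')
ok=d>0
M=ok&(abs(c[...,2]-.12)<.004)&(c[...,0]>.52)&(c[...,0]<.60)&(c[...,1]<-.08)&(v>110)
for y0 in np.arange(-.4,-.1,.02):
    k=c[M&(c[...,1]>=y0)&(c[...,1]<y0+.02)]
    if len(k)>3: print(round(y0+.01,3),len(k),np.round(np.percentile(k[:,0],[3,50,97]),4),np.round(np.median(k[:,2]),4))
# clip in hand
Y=(h>18)&(h<32)&(s>120)&(v>90)&ok
k=c[Y]; print(np.round(np.percentile(k,[1,50,99],axis=0),4))
for z0 in np.arange(.25,.31,.006):
    for sd in (-1,1):
        q=k[(k[:,2]>=z0)&(k[:,2]<z0+.006)&((k[:,0]-.553)*sd>0)]
        if len(q)>3: print(round(z0,3),sd,len(q),np.round(np.percentile(q[:,0],[3,50,97]),4),np.round(np.percentile(q[:,1],[3,97]),4))
save(p[200:320,200:320],'w4crop',5)
P=ok&(s<60)&(v>60)&(abs(c[...,0]-.58)<.03)&(c[...,2]>.2)&(c[...,2]<.26)
k=c[P];print('pod',np.round(np.percentile(k,[2,50,98],axis=0),4))
E
```

```text
-0.39 100 [0.5731 0.5835 0.5952] 0.1193
-0.37 44 [0.5715 0.5742 0.577 ] 0.1196
-0.35 46 [0.5699 0.5725 0.5753] 0.1198
-0.33 47 [0.5683 0.5709 0.5737] 0.1196
-0.31 56 [0.5668 0.5694 0.572 ] 0.1196
-0.29 35 [0.5653 0.5679 0.5704] 0.1199
-0.23 18 [0.56   0.5612 0.5624] 0.1196
-0.21 64 [0.5587 0.5611 0.5634] 0.1196
-0.19 74 [0.5575 0.5598 0.5621] 0.1197
-0.17 79 [0.5556 0.5585 0.5608] 0.1198
-0.15 88 [0.5542 0.5564 0.5596] 0.1197
-0.13 227 [0.5552 0.5765 0.5987] 0.1198
[[ 5.201e-01 -3.670e-01 -4.000e-04]
 [ 5.489e-01 -1.744e-01  2.778e-01]
 [ 5.660e-01 -1.682e-01  3.056e-01]]
0.25 -1 38 [0.5399 0.5437 0.5475] [-0.1711 -0.1682]
0.25 1 30 [0.5589 0.561  0.5649] [-0.1699 -0.169 ]
0.256 -1 118 [0.5411 0.5478 0.5527] [-0.1931 -0.1682]
0.256 1 134 [0.5533 0.5583 0.5649] [-0.1936 -0.1689]
0.262 -1 301 [0.5419 0.5464 0.549 ] [-0.1925 -0.1689]
0.262 1 292 [0.5576 0.5602 0.5642] [-0.1919 -0.1691]
0.268 -1 55 [0.5412 0.5444 0.5445] [-0.1885 -0.1688]
0.268 1 54 [0.5622 0.5625 0.5655] [-0.1903 -0.169 ]
0.274 -1 55 [0.541  0.5432 0.5445] [-0.1906 -0.1671]
0.274 1 63 [0.5623 0.563  0.566 ] [-0.1812 -0.1689]
0.28 -1 71 [0.541  0.5437 0.5446] [-0.1866 -0.1674]
0.28 1 59 [0.5623 0.5629 0.5656] [-0.1912 -0.1689]
0.286 -1 70 [0.541  0.5437 0.5446] [-0.1901 -0.1678]
0.286 1 77 [0.5623 0.5627 0.5659] [-0.1871 -0.1687]
0.292 -1 86 [0.541  0.5436 0.5447] [-0.1898 -0.1679]
0.292 1 80 [0.5623 0.5631 0.5658] [-0.1905 -0.1687]
0.298 -1 296 [0.541  0.5431 0.5447] [-0.1918 -0.1687]
0.298 1 345 [0.5624 0.564  0.5661] [-0.192  -0.1688]
0.304 -1 154 [0.5408 0.5422 0.5444] [-0.1912 -0.1687]
0.304 1 73 [0.5626 0.5645 0.566 ] [-0.1906 -0.1697]
pod [[ 0.5502 -0.1882  0.2259]
 [ 0.5714 -0.1684  0.2505]
 [ 0.5816 -0.1661  0.2599]]
```

View pics/w4crop.png

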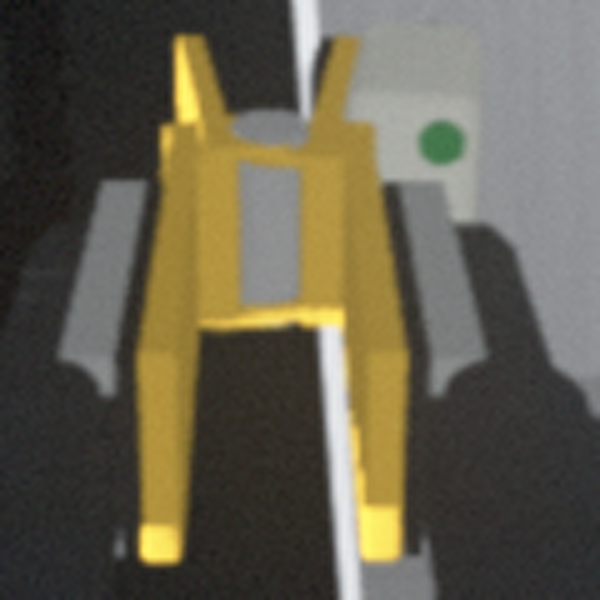

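move_arm([
  [0,[0.4,-1.5,0],2.3],
  [0,[0.78,-3,0],4.6],
  [0,[0.78,-3,-3],4.6],
  [0,[0.78,-3,-6],4.6],
  [0,[0.78,-3,-8],4.6],
])

```text
time: 5.9
ee_pos: [0.5614, -0.2049, 0.1888]
eef_rot: [[-0.002, 0.997, 0.083], [0.002, 0.083, -0.997], [-1.0, -0.002, -0.002]]
wrist_force: [0.5, 0.3, -1.4]
opening: 0.292
```

move_arm([
  [0,[0,0,-0.4],0],
  [0,[0,0,-0.4],0],
])

```text
time: 6.1
ee_pos: [0.5617, -0.2059, 0.1869]
eef_rot: [[-0.001, 0.997, 0.082], [0.001, 0.082, -0.997], [-1.0, -0.001, -0.001]]
wrist_force: [-0.0, 0.2, -0.8]
opening: 0.295
```

```bash
python3 - <<'E'
from h import *
st=monitor.state(); print(st['time'],st['ee_pos'],st['opening'],st['wrist_force'],st['eef_rot'])
p,d,m=shot('wrist','w5'); save(p[160:352,160:380],'w5',3.5)
p,d,m,c,h,s,v=seg('w5'); ok=d>0
a=np.radians(4.6); n=np.array([np.cos(a),np.sin(a)])
off=lambda q:(q[:,:2]-st['ee_pos'][:2])@n
t=np.array([-np.sin(a),np.cos(a)])
C=c.copy(); 
M=ok&(abs(c[...,2]-.12)<.004)&(c[...,0]>.54)&(c[...,0]<.59)&(v>100)&(s<60)
k=c[M]; L=(k[:,:2]-st['ee_pos'][:2])@t; o=off(k)
for l0 in np.arange(-.2,.1,.02):
    j=(L>=l0)&(L<l0+.02)
    if j.sum()>3: print(round(l0+.01,3),j.sum(),np.round(np.percentile(o[j],[3,50,97]),4))
Y=ok&(h>18)&(h<32)&(s>120)&(v>90)&(c[...,2]>.2)
o=off(c[Y]); print(np.percentile(o,[1,99]),np.percentile(c[Y][:,2],99))
Y=ok&(h>18)&(h<32)&(s>120)&(v>90)&(c[...,2]>.19)&(c[...,2]<.205)
o=off(c[Y]); print([np.percentile(o[o<0],[3,50,97]),np.percentile(o[o>0],[3,50,97])])
E
```

```text
6.1 [ 0.56174888 -0.20591273  0.18693009] 0.29528706332375165 [-0.03793398  0.22742463 -0.77221192] [[-1.25749911e-03  9.96618414e-01  8.21593245e-02]
 [ 7.26327617e-04  8.21602781e-02 -9.96618865e-01]
 [-9.99998946e-01 -1.19357275e-03 -8.27187954e-04]]
-0.15 8 [-0.0026 -0.0008  0.0011]
-0.13 79 [-0.0028 -0.0008  0.0011]
-0.11 86 [-0.0028 -0.0009  0.0011]
-0.09 90 [-0.0028 -0.0009  0.001 ]
-0.07 92 [-0.0027 -0.0009  0.0009]
-0.05 28 [-0.0027 -0.0009  0.0008]
-0.01 83 [-0.0027 -0.0002  0.0015]
0.01 139 [-0.0027 -0.001   0.0014]
0.03 148 [-0.0026 -0.0007  0.0013]
0.05 156 [-0.0026 -0.0007  0.0012]
0.07 424 [-0.0026  0.0144  0.0326]
[-0.01247616  0.01263009] 0.22314859710845014
[array([-0.01246997, -0.00979736, -0.00883172]), array([0.00883434, 0.00952463, 0.01234171])]
```

View pics/w5.png

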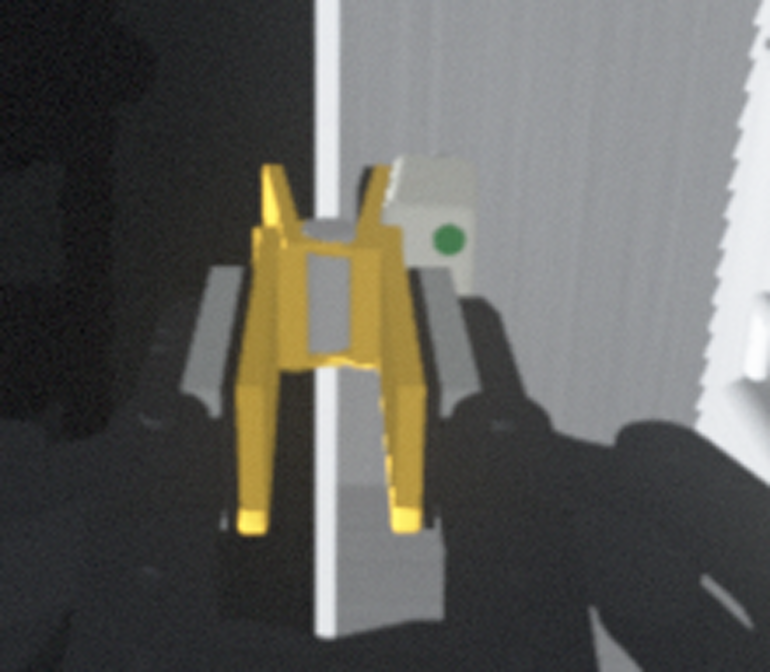

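Aligned within 1 mm. The clip goes down now.

move_arm([
  [0,[-0.08,0,-1.5],0],
  [0,[-0.08,0,-3],0],
  [0,[-0.08,0,-4.2],0],
  [0,[-0.08,0,-5],0],
  [0,[-0.08,0,-5.2],0],
])

```text
time: 6.65
ee_pos: [0.5608, -0.2077, 0.1379]
eef_rot: [[0.001, 0.997, 0.08], [0.001, 0.08, -0.997], [-1.0, 0.001, -0.001]]
wrist_force: [-15.2, 7.0, 35.3]
opening: 0.296
```

move_arm([
  [0,[0,0,-0.1],0],
  [0,[0,0,-0.2],0],
  [0,[0,0,-0.3],0],
])

```text
time: 6.95
ee_pos: [0.5609, -0.2078, 0.1378]
eef_rot: [[0.003, 0.997, 0.08], [0.002, 0.08, -0.997], [-1.0, 0.003, -0.001]]
wrist_force: [-17.9, 7.0, 40.7]
opening: 0.296
```

```bash
python3 - <<'E'
from h import *
st=monitor.state(); print(st['time'],st['ee_pos'],st['opening'],st['wrist_force'])
p,d,m=shot('wrist','w6'); save(p[160:352,160:380],'w6',3.5)
p,d,m,c,h,s,v=seg('w6'); ok=d>0
Y=ok&(h>18)&(h<32)&(s>120)&(v>90)&(c[...,2]>.13)&(c[...,0]>.5)
print(np.percentile(c[Y][:,2],[90,99]))
E
```

```text
6.95 [ 0.5609179  -0.20776928  0.13777862] 0.29610298858616246 [-17.91460032   7.03310428  40.73339452]
[0.1725676  0.17396545]
```

View pics/w6.png

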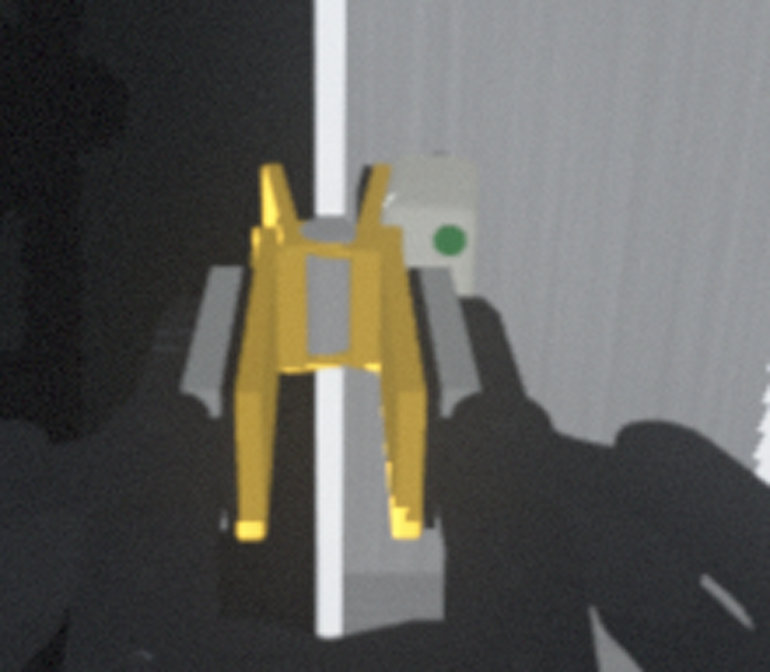

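move_arm([
  [0,[0,0,0.3],0],
  [0,[0,0,0.35],0],
  [0,[0,0,0.35],0],
])

```text
time: 7.3
ee_pos: [0.5615, -0.2081, 0.1381]
eef_rot: [[0.003, 0.997, 0.08], [-0.0, 0.08, -0.997], [-1.0, 0.003, 0.0]]
wrist_force: [-5.7, 1.0, 14.7]
opening: 0.292
```

move_arm([
  [3.2,[0,0,0.35],0],
  [3.8,[0,0,0.35],0],
  [4.6,[0,0,0.35],0],
  [6,[0,0,0.35],0],
  [8,[0,0,0.35],0],
])

```text
time: 7.8
ee_pos: [0.5607, -0.2075, 0.139]
eef_rot: [[-0.0, 0.997, 0.08], [0.0, 0.08, -0.997], [-1.0, -0.0, -0.0]]
wrist_force: [-0.7, -0.1, -0.3]
opening: 0.846
```

move_arm([
  [8.5,[0,0,0],0],
  [8.5,[0,0,0],0],
  [8.5,[0,0,2],0],
  [8.5,[0,0,6],0],
  [8.5,[0,0,10],0],
])

```text
time: 8.3
ee_pos: [0.5602, -0.2073, 0.2399]
eef_rot: [[-0.002, 0.997, 0.08], [0.0, 0.08, -0.997], [-1.0, -0.002, -0.0]]
wrist_force: [0.2, 0.5, -0.1]
opening: 0.995
```

move_arm([
  [8.5,[0,0,3],0],
  [8.5,[0,0,4],0],
  [8.5,[0,0,4],0],
])

```text
time: 8.6
ee_pos: [0.5614, -0.2079, 0.2808]
eef_rot: [[0.003, 0.997, 0.08], [-0.001, 0.08, -0.997], [-1.0, 0.003, 0.001]]
wrist_force: [0.1, -0.6, -1.2]
opening: 0.995
```

```bash
python3 - <<'E'
from h import *
st=monitor.state(); print(st['time'],st['ee_pos'],st['opening'],st['wrist_force'])
p,d,m=shot('wrist','w7'); save(p,'w7')
p,d,m,c,h,s,v=seg('w7'); ok=d>0
Y=ok&(h>18)&(h<32)&(s>120)&(v>90)&(c[...,2]>.1)&(c[...,0]>.5)
print(np.percentile(c[Y],[1,50,90,99],axis=0))
E
```

```text
8.6 [ 0.56140795 -0.20792023  0.28084617] 0.9952328927199974 [ 0.10320705 -0.56313612 -1.17650994]
[[ 0.54153256 -0.2224495   0.10823084]
 [ 0.5569505  -0.20806443  0.15258154]
 [ 0.57714417 -0.19897175  0.17545811]
 [ 0.5801112  -0.19736351  0.1764577 ]]
```

View pics/w7.png

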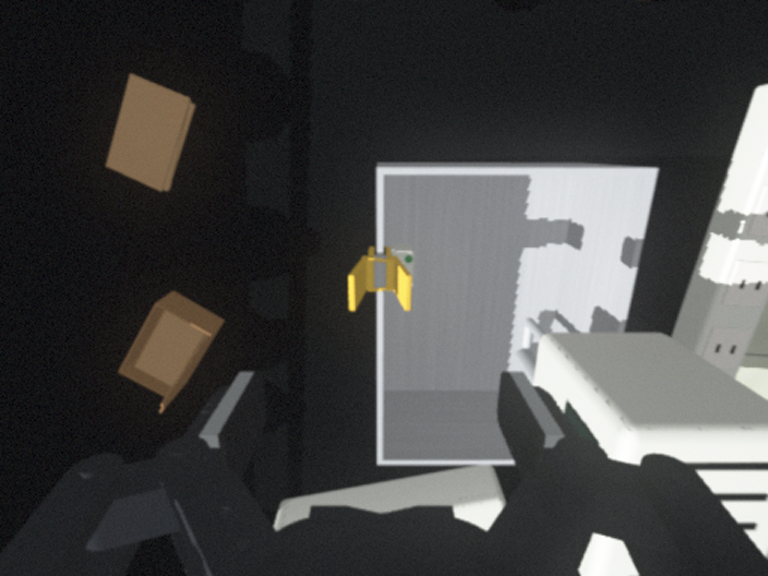

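```bash
python3 - <<'E'
from h import *
for t,x,y,rz in [('w1',.555,.361,.085),('w7',.561,-.211,.12)]:
    p,d,m,c,h,s,v=seg(t); ok=d>0
    g=ok&(abs(c[...,0]-x)<.006)&(abs(c[...,1]-y)<.009)&(s<100)&(c[...,2]>rz-.01)
    Y=ok&(h>18)&(h<32)&(s>120)&(v>90)&(abs(c[...,0]-x)<.025)&(abs(c[...,1]-y)<.02)
    P=ok&(s<80)&(v>70)&(c[...,0]>x+.014)&(c[...,0]<x+.03)&(abs(c[...,1]-y)<.016)&(c[...,2]>rz-.02)
    r=ok&(abs(c[...,0]-x)<.03)&(abs(c[...,2]-rz)<.004)&(abs(c[...,1]-y)>.03)&(abs(c[...,1]-y)<.08)
    print(t,np.median(c[g][:,2])-rz,np.percentile(c[Y][:,2],99)-rz,np.percentile(c[P][:,2],[50,90])-rz,np.median(c[r][:,2])-rz,P.sum())
    print(np.percentile(c[Y&(c[...,2]>rz+.04)][:,0],[1,99]), np.percentile(c[Y&(c[...,2]>rz+.04)][:,1],[1,99]))
E
```

```text
w1 0.2467730357099958 0.05203321689885136 [-0.00189044  0.24259285] -0.0005750645916110381 184
[0.53519926 0.57368436] [0.3489222  0.37210671]
w7 0.014164047528191698 0.056456544971560774 [0.00301764 0.23775431] -0.0002807675228252704 189
[0.54132558 0.58056881] [-0.22273792 -0.19717139]
```

The clip holds on its own, but it rode up about 4 mm as the fingers opened. I'll push it down by its handle tops with partly shut fingers.

move_arm([
  [2.6,[0,-0.2,-3],0],
  [2.6,[0,-0.2,-6],0],
  [2.6,[0,-0.2,-9],0],
  [2.6,[0,-0.2,-9.5],0],
  [2.6,[0,-0.2,-9.8],0],
])

```text
time: 9.15
ee_pos: [0.5599, -0.2091, 0.1798]
eef_rot: [[-0.003, 0.997, 0.08], [0.001, 0.08, -0.997], [-1.0, -0.003, -0.001]]
wrist_force: [0.9, 0.0, 1.1]
opening: 0.305
```

move_arm([
  [2.6,[0,0,-0.1],0],
  [2.6,[0,0,-0.2],0],
  [2.6,[0,0,-0.3],0],
  [2.6,[0,0,-0.4],0],
])

```text
time: 9.55
ee_pos: [0.5612, -0.2097, 0.178]
eef_rot: [[0.001, 0.997, 0.08], [-0.0, 0.08, -0.997], [-1.0, 0.001, 0.0]]
wrist_force: [-1.0, -0.2, -0.4]
opening: 0.305
```

```bash
python3 - <<'E'
from h import *
st=monitor.state(); print(st['time'],st['ee_pos'],st['opening'],st['wrist_force'])
p,d,m=shot('wrist','w8'); save(p[160:352,160:380],'w8',3.5)
E
```

```text
9.55 [ 0.56115091 -0.20965307  0.1780292 ] 0.30479142339122517 [-1.03275948 -0.15208497 -0.38395796]
```

View pics/w8.png

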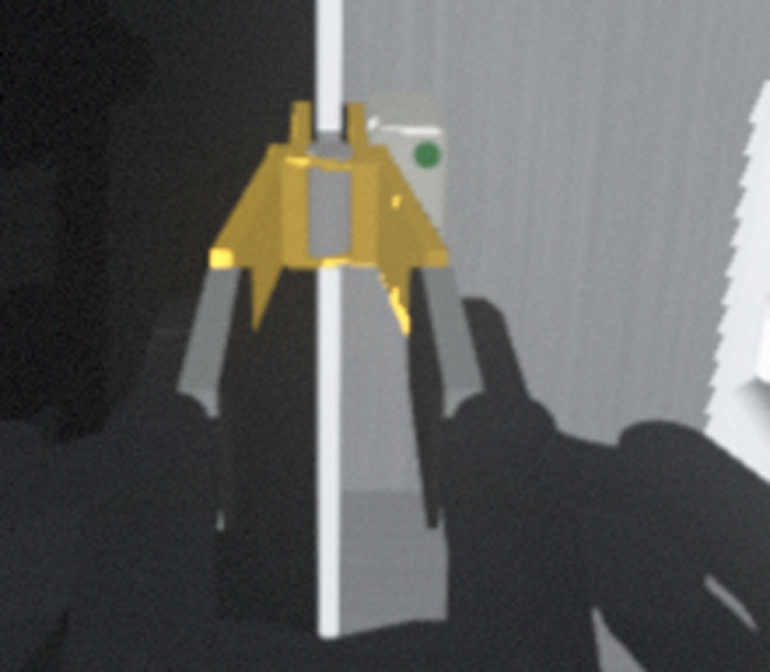

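The fingertips sit squarely over both handle tops, so I'll press down.

move_arm([
  [2.6,[0,0,-0.1],0],
  [2.6,[0,0,-0.2],0],
  [2.6,[0,0,-0.3],0],
  [2.6,[0,0,-0.4],0],
])

```text
time: 10.0
ee_pos: [0.5612, -0.21, 0.1744]
eef_rot: [[0.002, 0.997, 0.08], [-0.0, 0.08, -0.997], [-1.0, 0.002, 0.001]]
wrist_force: [-1.2, -0.1, 6.8]
opening: 0.303
```

move_arm([
  [2.6,[0,0,-0.1],0],
  [2.6,[0,0,-0.2],0],
  [2.6,[0,0,-0.3],0],
])

```text
time: 10.3
ee_pos: [0.5612, -0.21, 0.1715]
eef_rot: [[0.002, 0.997, 0.08], [-0.001, 0.08, -0.997], [-1.0, 0.002, 0.001]]
wrist_force: [-1.2, 0.1, 7.0]
opening: 0.304
```

move_arm([
  [2.6,[0,0,-0.1],0],
  [2.6,[0,0,-0.2],0],
  [2.6,[0,0,-0.2],0],
])

```text
time: 10.6
ee_pos: [0.5614, -0.2101, 0.1707]
eef_rot: [[0.003, 0.997, 0.08], [-0.0, 0.08, -0.997], [-1.0, 0.003, 0.001]]
wrist_force: [-3.6, 1.4, 15.4]
opening: 0.306
```

```bash
python3 - <<'E'
from h import *
st=monitor.state(); print(st['time'],st['ee_pos'],st['opening'],st['wrist_force'])
p,d,m=shot('wrist','w9'); save(p[160:352,160:380],'w9',3.5)
E
```

```text
10.6 [ 0.56139086 -0.21013863  0.17066003] 0.30555690608724295 [-3.56767698  1.41402528 15.4210216 ]
```

View pics/w9.png

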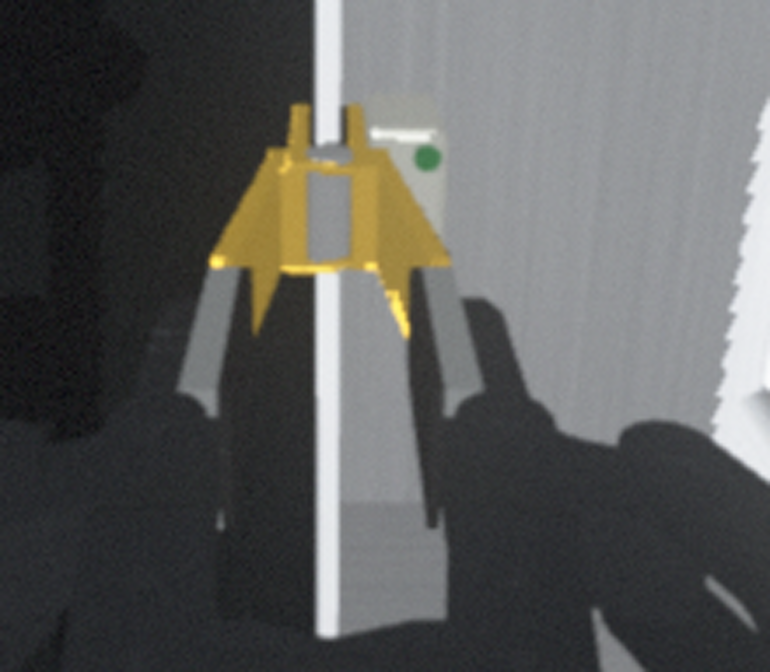

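move_arm([
  [2.6,[0,0,2],0],
  [3,[0,0,6],0],
  [6,[-1,2,9],0],
  [8.5,[-2,5,10],0],
  [8.5,[-3,9,10],0],
])

```text
time: 11.15
ee_pos: [0.531, -0.121, 0.2705]
eef_rot: [[0.004, 0.997, 0.076], [-0.001, 0.076, -0.997], [-1.0, 0.004, 0.002]]
wrist_force: [0.9, 0.0, -0.6]
opening: 0.85
```

```bash
python3 - <<'E'
from h import *
st=monitor.state(); print(st['time'],st['ee_pos'],st['opening'],st['wrist_force'])
p,d,m=shot('wrist','w10'); save(p,'w10')
p,d,m,c,h,s,v=seg('w10'); ok=d>0
x,y,rz=.561,-.21,.12
Y=ok&(h>18)&(h<32)&(s>120)&(v>90)&(abs(c[...,0]-x)<.025)&(abs(c[...,1]-y)<.02)
P=ok&(s<80)&(v>70)&(c[...,0]>x+.014)&(c[...,0]<x+.03)&(abs(c[...,1]-y)<.016)&(c[...,2]>rz-.02)&(c[...,2]<rz+.02)
print(np.percentile(c[Y][:,2],99)-rz,np.median(c[P][:,2])-rz,np.percentile(c[Y&(c[...,2]>rz+.04)][:,0],[1,99]))
E
```

```text
11.15 [ 0.53099857 -0.12104516  0.27054929] 0.8500193469760785 [ 0.92859673  0.04866008 -0.6182807 ]
0.051276841239400905 -0.0030078523160232407 [0.54086138 0.57864164]
```

View pics/w10.png

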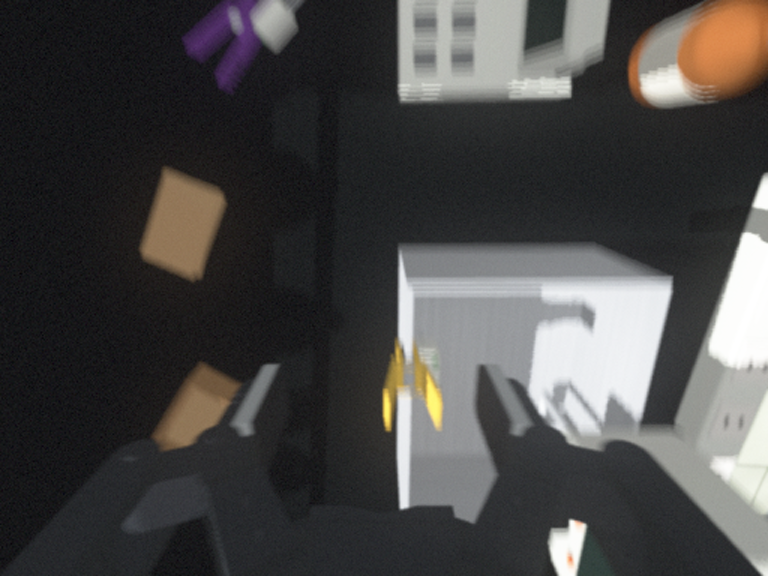

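The clip is now fully seated: its handle tops are 51 mm above the rim, against 52 mm on the tray. Next is the stylus.

move_arm([
  [8.5,[-1,4,0],0],
  [8.5,[-2,8,0],-2],
  [8.5,[-3.3,12,0],-4.4],
  [8.5,[-4.6,16,0],-4.4],
  [8.5,[-5.9,20,0],-4.4],
])

```text
time: 11.7
ee_pos: [0.471, 0.082, 0.2684]
eef_rot: [[0.0, 1.0, 0.003], [0.0, 0.003, -1.0], [-1.0, 0.0, -0.0]]
wrist_force: [0.0, 0.8, 0.2]
opening: 0.995
```

move_arm([
  [8.5,[-1.2,4,0],0],
  [8.5,[-2.5,8,-0.5],0],
  [8.5,[-3.2,10.6,-1],0],
  [8.5,[-3.2,10.6,-1],0],
  [8.5,[-3.2,10.6,-1],0],
])

```text
time: 12.2
ee_pos: [0.4396, 0.1867, 0.2581]
eef_rot: [[-0.0, 1.0, 0.005], [-0.0, 0.005, -1.0], [-1.0, -0.0, 0.0]]
wrist_force: [0.1, -1.0, -0.8]
opening: 0.995
```

```bash
python3 - <<'E'
from h import *
st=monitor.state(); print(st['time'],st['ee_pos'],st['opening'],st['eef_rot'][0])
p,d,m=shot('wrist','w11'); save(p,'w11')
p,d,m,c,h,s,v=seg('w11'); ok=d>0
def rep(n,M):
    k=c[M&ok]; print(n,len(k),np.round(np.percentile(k,[2,50,98],axis=0),4).tolist() if len(k) else '')
box=(abs(c[...,0]-.44)<.05)&(abs(c[...,1]-.185)<.04)
rep('tall',box&(c[...,2]>.075)&(c[...,2]<.15))
rep('top',box&(c[...,2]>.135)&(c[...,2]<.15))
for z in np.arange(.076,.15,.012): rep('%.3f'%z,box&(c[...,2]>z)&(c[...,2]<z+.012))
rep('standtop',(abs(c[...,2]-.068)<.003)&(c[...,0]<.5)&(c[...,1]>.1))
rep('ring',((h<12)|(h>174))&(s>90)&(c[...,2]>.03)&(c[...,2]<.05)&(c[...,0]>.5))
E
```

```text
12.2 [0.43958116 0.18665329 0.25808727] 0.994768101077691 [-3.60156294e-04  9.99988799e-01  4.71931072e-03]
tall 280 [[0.4345, 0.1799, 0.0788], [0.4404, 0.1884, 0.1344], [0.4454, 0.1926, 0.1448]]
top 135 [[0.4345, 0.1792, 0.1352], [0.4404, 0.1855, 0.1433], [0.4454, 0.1903, 0.1449]]
0.076 25 [[0.4346, 0.1856, 0.0763], [0.4394, 0.1895, 0.0817], [0.4453, 0.1902, 0.0876]]
0.088 21 [[0.4347, 0.1864, 0.0886], [0.4394, 0.1891, 0.0927], [0.4452, 0.1903, 0.0997]]
0.100 25 [[0.4349, 0.1867, 0.1004], [0.4394, 0.1893, 0.1057], [0.4449, 0.1926, 0.1112]]
0.112 31 [[0.4347, 0.1864, 0.1122], [0.4404, 0.1898, 0.1174], [0.4452, 0.1927, 0.1237]]
0.124 50 [[0.4343, 0.1855, 0.1253], [0.4404, 0.1897, 0.1319], [0.4456, 0.1927, 0.1354]]
0.136 128 [[0.4345, 0.1791, 0.1367], [0.4404, 0.1854, 0.1434], [0.4454, 0.1902, 0.1449]]
0.148 0 
standtop 3732 [[0.4162, 0.1684, 0.0662], [0.438, 0.2363, 0.0677], [0.4598, 0.2923, 0.0692]]
ring 0
```

View pics/w11.png

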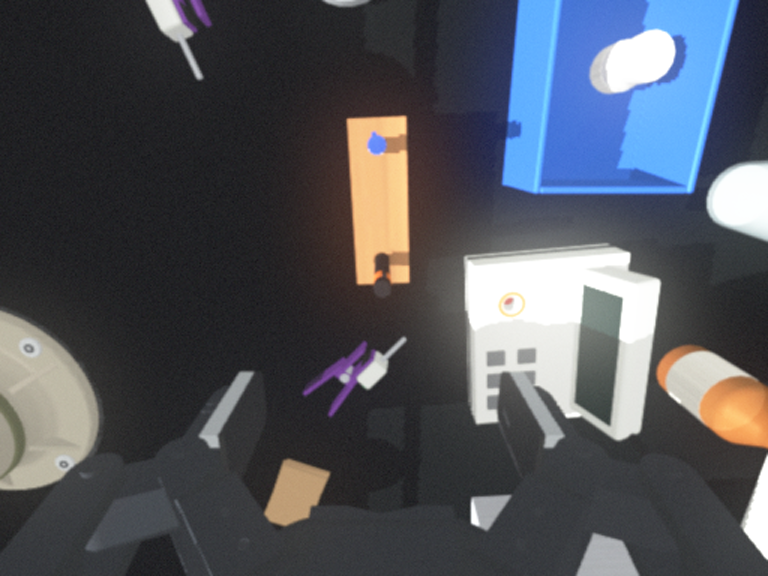

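```bash
python3 - <<'E'
from h import *
p,d,m,c,h,s,v=seg('w11')
f=p[180:225,320:365].astype(int)
hh=(h<32)&(s>70); M=hh&(c[...,0]>.53)&(c[...,0]<.6)&(c[...,1]>.1)&(c[...,1]<.17)&(c[...,2]>.02)&(c[...,2]<.05)&(d>0)
ys,xs=np.where(M); print(len(xs),xs.min(),xs.max(),ys.min(),ys.max())
e=cv2.fitEllipse(np.stack([xs,ys],1).astype(np.float32)); print(e,onplane(m,*e[0],.04))
print(onplane(m,(xs.min()+xs.max())/2,(ys.min()+ys.max())/2,.04))
D=(d>0)&(abs(c[...,2]-.04)<.003)&(c[...,0]>.5)&(c[...,0]<.6)&(c[...,1]>-.02)&(c[...,1]<.2)&(v>90)
for y0 in np.arange(0,.16,.02):
    k=c[D&(c[...,1]>=y0)&(c[...,1]<y0+.02)]
    if len(k)>5: print(round(y0+.01,3),np.round(np.percentile(k[:,0],[0.5,1,3]),4))
save(p[170:235,310:380],'w11c',8)
E
```

```text
65 333 349 195 210
((341.1075439453125, 202.85162353515625), (13.86642074584961, 16.684768676757812), 55.35198974609375) [0.5619466  0.13407892 0.04      ]
[0.56173872 0.13460544 0.04      ]
0.01 [0.5384 0.5388 0.5391]
0.03 [0.5361 0.5361 0.5367]
0.05 [0.5345 0.5345 0.5353]
0.07 [0.533  0.5332 0.5343]
0.09 [0.531  0.5317 0.5331]
0.11 [0.5286 0.5297 0.531 ]
0.13 [0.5266 0.5272 0.5284]
0.15 [0.5252 0.5257 0.5271]
```

View pics/w11c.png

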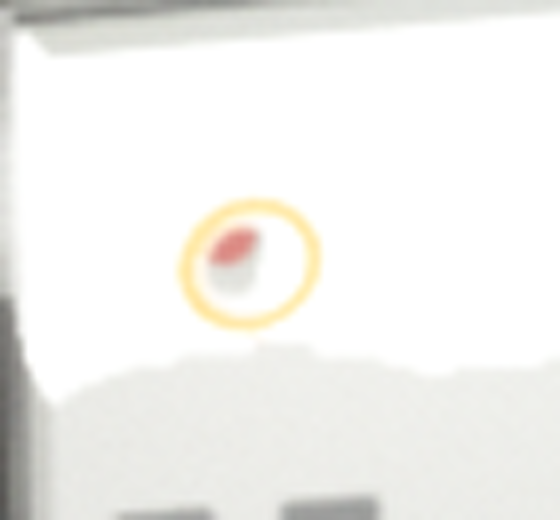

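move_arm([
  [8.5,[0.04,-0.1,-4],0],
  [8.5,[0.04,-0.1,-8.5],0],
  [8.5,[0.04,-0.1,-13],0],
  [8.5,[0.04,-0.1,-16.5],0],
  [8.5,[0.04,-0.1,-17.5],0],
])

```text
time: 12.75
ee_pos: [0.4386, 0.1828, 0.0801]
eef_rot: [[-0.005, 1.0, 0.001], [-0.003, 0.001, -1.0], [-1.0, -0.005, 0.003]]
wrist_force: [0.4, -0.5, 0.1]
opening: 0.997
```

move_arm([
  [6,[0,0,0],0],
  [3,[0,0,0],0],
  [0.5,[0,0,0],0],
  [0,[0,0,0],0],
  [0,[0,0,0],0],
], squeeze=60)

```text
time: 13.25
ee_pos: [0.4408, 0.1858, 0.0843]
eef_rot: [[0.001, 1.0, 0.003], [0.001, 0.003, -1.0], [-1.0, 0.001, -0.001]]
wrist_force: [1.1, -0.1, 0.1]
opening: 0.141
```

move_arm([
  [0,[0,0,0],0],
  [0,[0,0,0],0],
  [0,[0,0,0],0],
  [0,[0,0,0],0],
])

```text
time: 13.65
ee_pos: [0.4406, 0.1859, 0.0842]
eef_rot: [[0.001, 1.0, 0.003], [0.001, 0.003, -1.0], [-1.0, 0.001, -0.001]]
wrist_force: [-2.6, 0.1, 6.9]
opening: 0.123
```

move_arm([
  [0,[0,0,1],0],
  [0,[0,0,3],0],
  [0,[0,0,6],0],
  [0,[0,0,9],0],
  [0,[0,0,12],0],
])

```text
time: 14.15
ee_pos: [0.44, 0.1853, 0.2051]
eef_rot: [[0.0, 1.0, 0.003], [0.0, 0.003, -1.0], [-1.0, 0.0, -0.0]]
wrist_force: [0.1, 1.0, 0.1]
opening: 0.124
```

move_arm([
  [0,[2,-1,0],0],
  [0,[5,-2.5,0],0],
  [0,[8,-4,0],0],
  [0,[12.1,-5.1,0],0],
  [0,[12.1,-5.1,0],0],
])

```text
time: 14.65
ee_pos: [0.5645, 0.1313, 0.2026]
eef_rot: [[0.0, 1.0, -0.001], [-0.003, -0.001, -1.0], [-1.0, 0.0, 0.003]]
wrist_force: [0.7, -0.4, -0.8]
opening: 0.124
```

move_arm([
  [0,[0,0,0],0],
  [0,[0,0,0],0],
])

```text
time: 14.85
ee_pos: [0.5605, 0.135, 0.2035]
eef_rot: [[-0.0, 1.0, 0.004], [0.0, 0.004, -1.0], [-1.0, -0.0, -0.0]]
wrist_force: [-0.8, 0.4, -0.0]
opening: 0.128
```

```bash
python3 - <<'E'
from h import *
st=monitor.state(); print(st['time'],st['ee_pos'],st['opening'],st['wrist_force'],st['eef_rot'])
p,d,m=shot('wrist','w12'); save(p,'w12')
p,d,m=shot('scene','s12'); save(p,'s12');save(p[130:280,150:350],'s12c',4)
E
```

```text
14.85 [0.56050311 0.13503389 0.20353554] 0.12754963706270886 [-0.80125958  0.36222443 -0.01309633] [[-4.86832920e-04  9.99991885e-01  3.99919829e-03]
 [ 4.42064618e-04  3.99941358e-03 -9.99991905e-01]
 [-9.99999784e-01 -4.85061075e-04 -4.44008077e-04]]
```

View pics/w12.png

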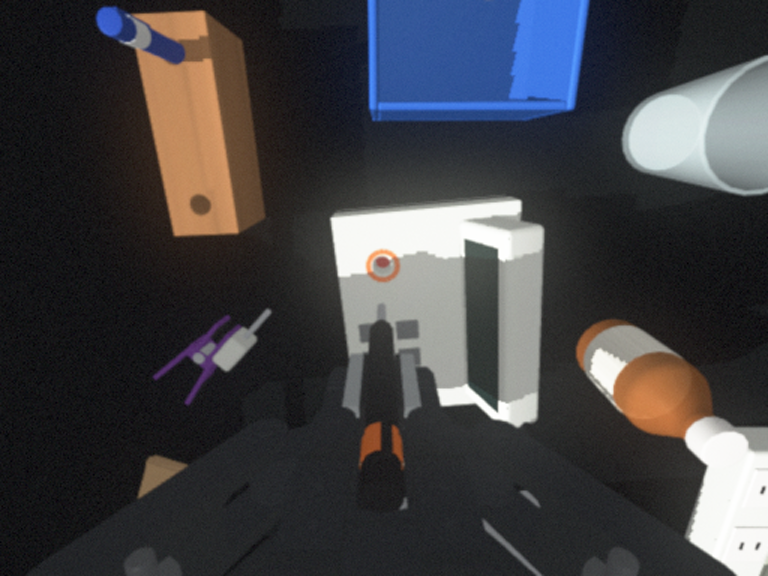

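View pics/s12c.png

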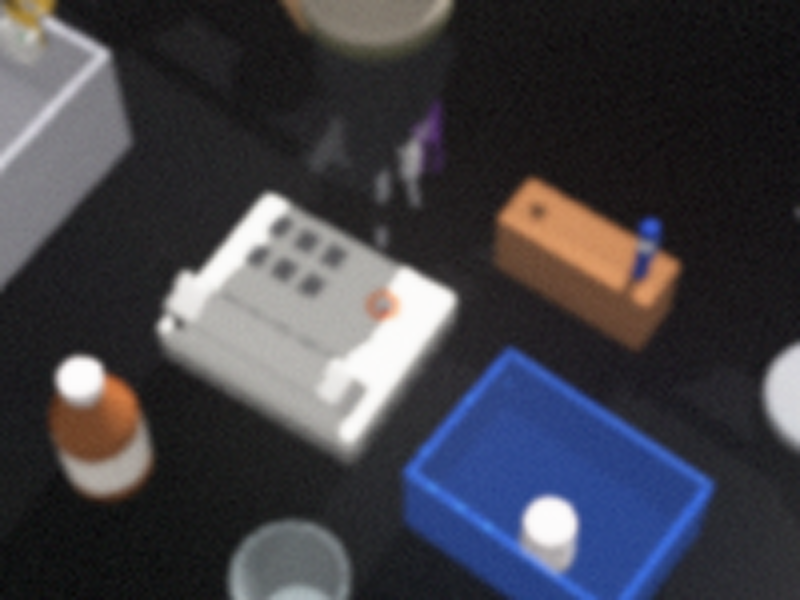

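The wrist view shows the stylus held upright, with its tip pin at (381,308) and the orange ring at (382,265).

```bash
python3 - <<'E'
from h import *
p,d,m,c,h,s,v=seg('w12'); ok=d>0
M=(h<16)&(s>100)&(c[...,0]>.53)&(c[...,0]<.6)&(c[...,1]>.1)&(c[...,1]<.17)&(c[...,2]>.0)&(c[...,2]<.05)&ok
ys,xs=np.where(M); print(len(xs),xs.min(),xs.max(),ys.min(),ys.max())
e=cv2.fitEllipse(np.stack([xs,ys],1).astype(np.float32)); print(e,onplane(m,*e[0],.04),onplane(m,(xs.min()+xs.max())/2,(ys.min()+ys.max())/2,.04))
save(p[160:270,200:310],'w12c',7)
S=ok&(abs(c[...,0]-.5605)<.02)&(abs(c[...,1]-.135)<.02)&(c[...,2]>.11)&(c[...,2]<.30)
k=c[S]
for z in np.arange(.115,.30,.01):
    q=k[(k[:,2]>=z)&(k[:,2]<z+.01)]
    if len(q)>3: print(round(z,3),len(q),np.round(np.percentile(q[:,0],[3,50,97]),4),np.round(np.percentile(q[:,1],[3,50,97]),4))
E
```

```text
189 244 265 167 187
((254.75100708007812, 177.12266540527344), (18.57924461364746, 19.74081802368164), 79.9830551147461) [0.56114998 0.13442406 0.04      ] [0.56085944 0.13456925 0.04      ]
0.125 27 [0.5586 0.5604 0.5629] [0.134  0.1354 0.1359]
0.135 26 [0.5587 0.5612 0.5628] [0.1341 0.1354 0.1358]
0.145 10 [0.5588 0.5604 0.5625] [0.1345 0.1357 0.1371]
0.155 60 [0.5553 0.5607 0.5657] [0.1356 0.1381 0.1394]
0.165 100 [0.5549 0.5607 0.566 ] [0.1345 0.1383 0.1393]
0.175 106 [0.5551 0.5604 0.5658] [0.1351 0.1382 0.1394]
0.185 129 [0.5554 0.5604 0.5661] [0.1353 0.1382 0.1394]
0.195 143 [0.5557 0.561  0.5658] [0.1357 0.1383 0.1395]
0.205 464 [0.5445 0.5604 0.577 ] [0.1366 0.1423 0.1467]
0.215 671 [0.5429 0.5604 0.5783] [0.1367 0.1424 0.1468]
0.225 876 [0.5429 0.5604 0.5784] [0.1367 0.1424 0.1467]
0.235 940 [0.5463 0.5609 0.574 ] [0.1324 0.1422 0.1473]
0.245 1679 [0.5429 0.5609 0.5783] [0.128  0.1467 0.1489]
0.255 1800 [0.5431 0.5605 0.5781] [0.1295 0.1392 0.1479]
0.265 1196 [0.5422 0.5677 0.5789] [0.1411 0.152  0.153 ]
0.275 3090 [0.5425 0.5604 0.5786] [0.1449 0.1518 0.153 ]
0.285 3885 [0.5426 0.5607 0.5786] [0.1454 0.1518 0.1534]
0.295 982 [0.542  0.5532 0.5791] [0.1532 0.1543 0.155 ]
```

View pics/w12c.png

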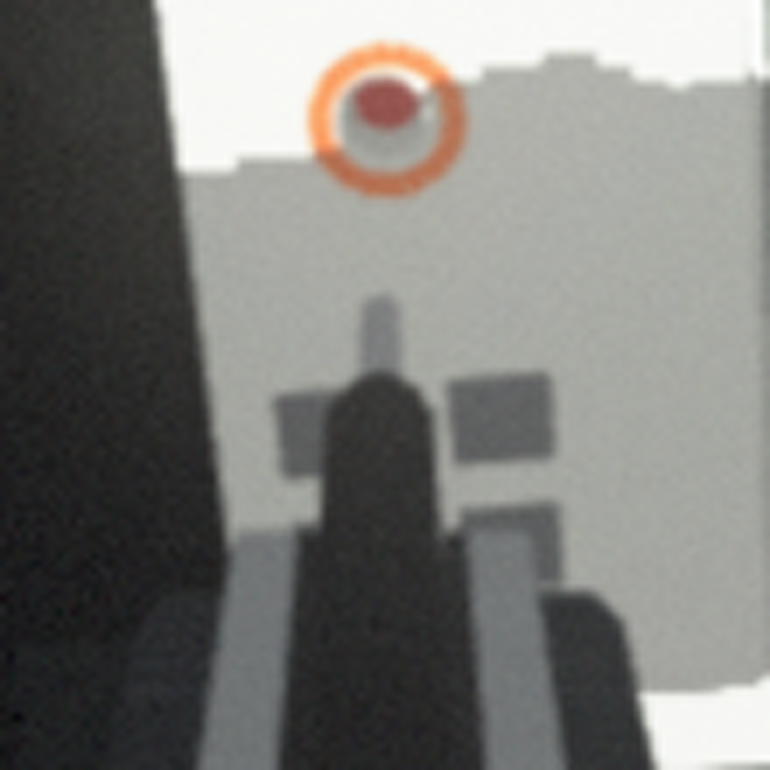

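move_arm([
  [0,[0.05,0.12,-3],0],
  [0,[0.05,0.12,-6],0],
  [0,[0.05,0.12,-8],0],
  [0,[0.05,0.12,-9],0],
  [0,[0.05,0.12,-9],0],
], squeeze=80)

```text
time: 15.45
ee_pos: [0.5606, 0.136, 0.1125]
eef_rot: [[-0.002, 1.0, 0.004], [-0.0, 0.004, -1.0], [-1.0, -0.002, 0.0]]
wrist_force: [-0.4, -0.2, 0.3]
opening: 0.121
```

```bash
python3 - <<'E'
from h import *
st=monitor.state(); print(st['time'],st['ee_pos'],st['opening'],st['wrist_force'])
p,d,m=shot('wrist','w13'); save(p[160:270,190:320],'w13',6)
E
```

```text
15.45 [0.56055649 0.13603011 0.11253229] 0.12143934903299271 [-0.40897422 -0.24651387  0.2968324 ]
```

View pics/w13.png

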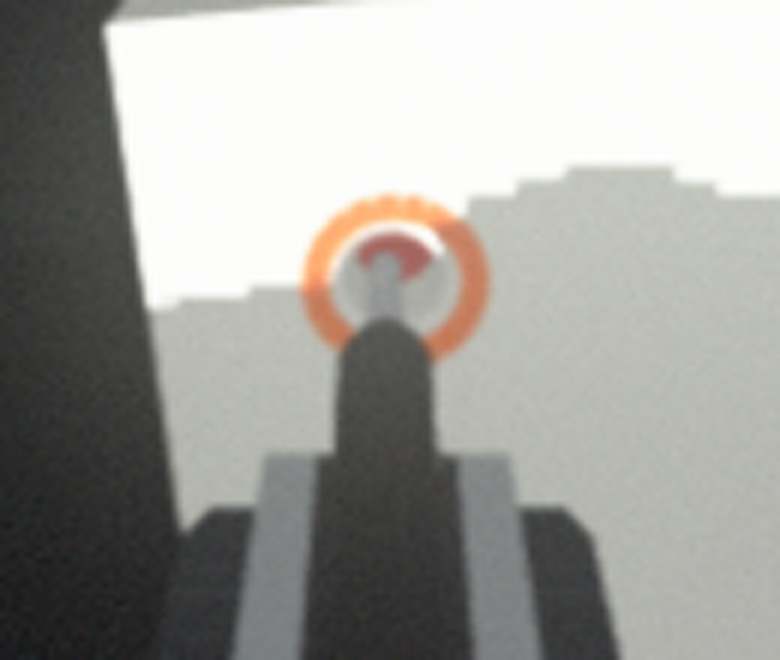

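The tip is inside the ring and about 1 mm left of centre, so I'll press now.

move_arm([
  [0,[0.08,0,-0.2],0],
  [0,[0.08,0,-0.4],0],
  [0,[0.08,0,-0.6],0],
  [0,[0.08,0,-0.8],0],
  [0,[0.08,0,-0.8],0],
])

```text
time: 16.0
ee_pos: [0.5628, 0.1358, 0.1055]
eef_rot: [[0.001, 1.0, 0.003], [0.0, 0.003, -1.0], [-1.0, 0.001, -0.0]]
wrist_force: [-0.5, 0.5, 2.2]
opening: 0.115
```

move_arm([
  [0,[0,0,-0.1],0],
  [0,[0,0,-0.15],0],
  [0,[0,0,-0.15],0],
])

```text
time: 16.3
ee_pos: [0.5628, 0.1357, 0.1041]
eef_rot: [[0.001, 1.0, 0.003], [0.0, 0.003, -1.0], [-1.0, 0.001, -0.0]]
wrist_force: [0.4, -0.4, 3.4]
opening: 0.117
```

move_arm([
  [0,[0,0,-0.1],0],
  [0,[0,0,-0.2],0],
  [0,[0,0,-0.2],0],
])

```text
time: 16.6
ee_pos: [0.5629, 0.1358, 0.1023]
eef_rot: [[0.001, 1.0, 0.003], [0.0, 0.003, -1.0], [-1.0, 0.001, -0.0]]
wrist_force: [-0.8, -0.0, 6.2]
opening: 0.117
```

move_arm([
  [0,[0,0,-0.1],0],
  [0,[0,0,-0.15],0],
  [0,[0,0,-0.15],0],
])

```text
time: 16.9
ee_pos: [0.5632, 0.1359, 0.1019]
eef_rot: [[0.002, 1.0, 0.003], [0.001, 0.003, -1.0], [-1.0, 0.002, -0.001]]
wrist_force: [-1.9, 0.4, 14.7]
opening: 0.119
```

move_arm([
  [0,[0,0,0],0],
  [0,[0,0,0],0],
  [0,[0,0,0],0],
  [0,[0,0,0],0],
  [0,[0,0,0],0],
])

```text
time: 17.4
ee_pos: [0.5632, 0.1359, 0.1019]
eef_rot: [[0.002, 1.0, 0.003], [0.001, 0.003, -1.0], [-1.0, 0.002, -0.001]]
wrist_force: [-2.8, -1.6, 13.4]
opening: 0.118
```

```bash
python3 - <<'E'
from h import *
st=monitor.state(); print(st['time'],st['ee_pos'],st['opening'],st['wrist_force'])
p,d,m=shot('wrist','w14'); save(p[150:280,180:330],'w14',5)
p,d,m=shot('scene','s14'); save(p,'s14')
E
```

```text
17.4 [0.56323945 0.13590995 0.10189667] 0.11829812097087268 [-2.84594922 -1.58825993 13.35161729]
```

View pics/w14.png

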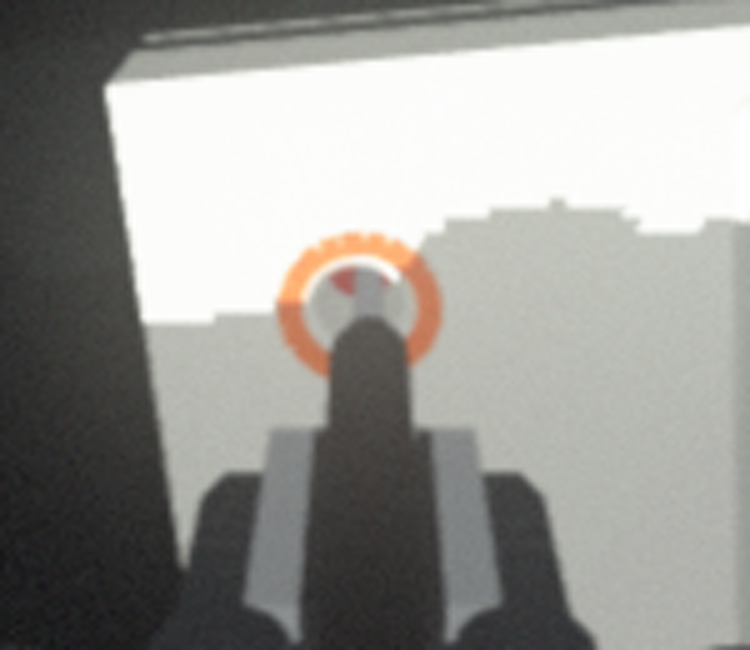

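View pics/s14.png

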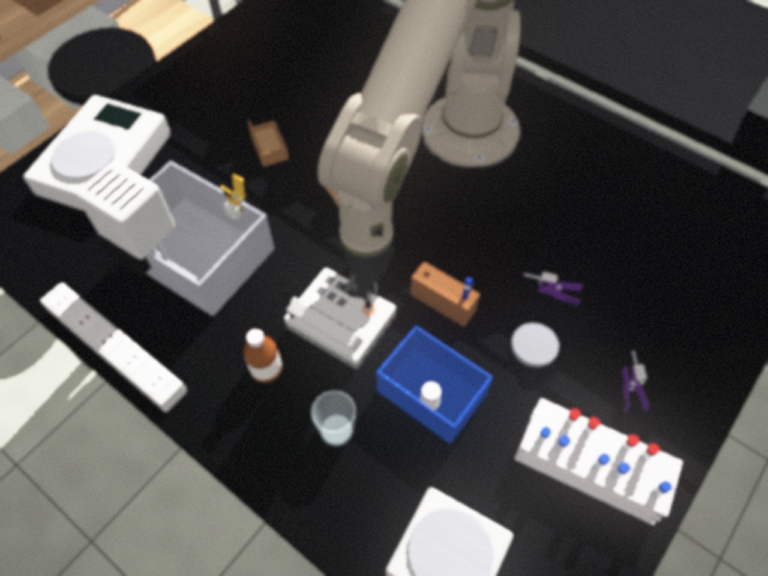

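The pin is in the ring with red button visible beside it at (345,280), the clip is on the bath wall, and the push is steady at 13 N. I'm handing in the job.

```bash
python3 -c "
from h import *
print(env.job_done()); s=monitor.state(); print(s['time'],s['ee_pos'],s['wrist_force'],s['opening'])"
```

```text
the job is handed in; nothing more can be done
None
the job is handed in; nothing more can be done
```

Both parts of the job are done, and I handed it in at about 17.5 s of the 56 s allowed. No verdict was reported.

- **Probe:** It is clipped on the bath's front wall with the pod and stem on the inside, gripping by itself. It rode up about 4 mm when I first let go. I pushed it back down by the handle tops until the force rose sharply to 15 N. Afterwards the handle tops stood 51 mm above the rim, compared with 52 mm on the tray, so it is seated.
- **Stylus:** I pulled it straight out of the stand, and it is still in the gripper with its tip through the orange-ringed hole. The push force rose from 2 to 6 N along the button's travel, then hit a hard stop at 14.7 N. It held at 13.4 N with the height unchanged for half a second. In the last picture the pin is inside the ring, roughly 1.5 mm off centre.
- **Forces and bystanders:** The highest push was about 41 N straight up (45 N in all) on the wrist, when the held clip's hinge first met the rim. I eased it off at once. That force went through the clip, not the gripper's body. In the last scene picture the other things look undisturbed; the arm hid the card stack and one purple clip.

I have no direct reading of the button or clip joints; those conclusions come from forces and pictures. A state reading after handing in was refused.

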